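# Tighten the cheese press with fingertip strokes

### The arm

A 6-joint arm with a two-finger parallel gripper is mounted at the origin on the work surface; the furniture and walls round the work are solid. World frame = base frame: x ahead of the robot, y to its left, z up, the work surface at z = 0. Lengths are in mm, angles in rad, forces in N, time in s.
With the tool pointing down it reaches from about 275 to 750 mm from the base axis. Payload 10.2 kg.
Tool frame: the origin (TCP) lies midway between the tips of the shut fingers; the grasp point (between the pads) lies arm.tcp_to_grasp behind it (arm.tcp_to_grasp is the distance from the TCP to the grasp point, in mm); z points along the fingers, x is the direction in which the jaws open and shut, and the axes are right-handed (so a half turn about z gives the same grasp; the last joint's range is limited). The gripper opens to 85 mm and grips with 20 to 120 N. Pads are 22 mm wide; open, the fingers measure 114 mm over their backs; the gripper's body (76 mm by 85 mm) begins 54 mm behind the grasp point. The pads swing forward as they close: fully open they stand 13 mm farther back than shut.
Start: joints at [0.945, 0.313, 1.498, -0, 1.331, -0.223], TCP at [205.811, 482.984, 231.294] pointing down, gripper open.
Joint ranges: [-2.94, 2.94], [-0.97, 2.17], [0.19, 2.56], [-1.23, 4.37], [0.02, 3.11], [-2.88, 2.88]. Speed limits (rad/s): [2.39, 2.39, 3.01, 3.14, 3.14, 3.14].

### API

Orientations are given as a 3x3 rotation matrix whose columns are the frame's x, y, z axes.
In Python, from cell import arm gives the robot as it stands.
- The arm moves only by the tool play_rows, never from a script. Its argument "moves" is a list of rows, each an object of numbers: "gripper": the opening, from 0 (shut) to 1 (fully open); "dx", "dy", "dz": the shift along the tool's x, y, z in m; "rx", "ry", "rz": the turn, a rotation vector about the tool's x, y, z in degrees. A call has 1 to 8 rows; each row is the pose to reach, as a shift and turn from the pose measured when the call began, along the tool's axes at that moment; what a row does not reach only later rows make up. A row lasts 1/12 s, in which the tool goes at most 41.7 mm and 7.16 degrees, less where a joint would pass 70% of its speed; a pose out of reach is approached as far as the arm can. A call with a gripper value outside its range is refused whole. The fingers move at their own pace and stop on an object; the grip force is fixed at half the most. Time passes only in rows, so rows that repeat a pose let the fingers close. It gives the time, the measured TCP pose, the force and the opening at its end, in the units of the state.
- arm.get_state(): the state, without advancing time (a new reading comes with each control period).
- arm.get_image(name): name is "side" or "top" or "wrist"; returns the picture (400x640x3 uint8, red, green, blue); there is no depth.
- arm.get_calibration(name): a dict with "fov_y" (degrees; the focal length in pixels is half the picture's height over the tangent of half this angle, whatever the lens; pixels are square), "cx", "cy" (the principal point, pixels), "R" (3x3) and "t" (3): a world point X has camera coordinates R X + t; the wrist camera has in their place "T_tool_cam" (4x4, takes a point from camera to tool coordinates, whose origin is the TCP and whose axes are the tool frame's). Camera axes: x right, y down, z forward; pixel columns grow to the right and rows downward; lengths in mm; the calibration is good to about 2 mm. A picture is of the moment at which its call begins: read the wrist's pose just before it. get_calibration takes no time and is no camera call.
- arm.job_done(): hands the job in, once; it reports no verdict.
Trained networks look in the newest picture that a camera, given by its name, has taken for a name from the list of things; names that differ only in an ending like _2 or _b are one class to them, and where a whole thing is asked for, a point or a joint stands for the part that bears it (a point fixed in the world has none). Each returns a list of dicts, best first, with "conf" (0 to 1); they miss things now and then, are a little off and sometimes report something else, mostly with a low value. They report only what shows in the picture. A call takes as long as a camera call. They do not tell look-alikes from the thing itself.
- arm.cut_out(camera, thing): "mask" (400x640 bool, what is visible of it) and "centre" ([row, column] in pixels, amid what is visible of it).
- arm.landmark_of(camera, thing): "centre" ([row, column] in pixels: a listed point, or the origin of a listed thing).
The state is a dict: "t": time; "joints": joint angles; "joint_velocities": joint speeds; "joint_efforts": joint torques, N m; "eef_pos": TCP position; "eef_rot": TCP orientation; "wrist_force": force on the tool from outside, world axes, zero at the start; "moment": the same for the moment, N m; "grip_width": opening from 0.0 (shut) to 1.0 (fully open).
Only numpy, scipy, OpenCV 4.12 (cv2) and the standard library are available. Lean on these libraries where they do the work, as an engineer would, in place of code of your own. Each camera call takes 0.05 s, during which the arm holds its last target.

### The job

Tighten the cheese press by its brass thumbscrew: with a fingertip or the outside of the shut fingers, push one wing at a time round clockwise (seen from above), at most half a turn a stroke, and lift the fingers off the screw between strokes, until the steel plate sits snug on the mould's lid and the screw stops. Push gently, never pinch or grip the screw, and leave the two spice jars and the heart-shaped cutter where they stand. Finish with the fingers clear of the press.

Things in the scene. Friction and masses are not known exactly. Their poses are not given: they have to be found in the camera images.
- press: Cheese press, fixed to the table; origin: centre of its underside. Wooden board 130 (x) by 190 mm (y); two steel posts at y = +-77 mm, nuts ending 153 mm up; a dark steel bridge along y, 28 mm wide, its top 144 mm up (brass bush to 146 mm); below it a white mould 106 mm across with a wooden lid. The brass thumbscrew stands upright through the middle of the bridge (x = y = 0).
- press_lid (a point): Centre of the top of the mould's wooden lid, 93 mm above the table; the steel press plate (80 mm across) comes to rest on it.
- wings (a point): Point on the upright axis of the thumbscrew, half-way up its wings; it turns and climbs with the screw: 168 mm above the table when tight, 10 mm more per turn open. Its +x points along wing a, -x along wing b, z up. Each wing is an upright plate 8 mm thick, 26 mm tall (13 mm above and below this point), from the 7 mm radius hub out to 35 mm from the axis, 9 mm or more above the bush.
- wing_screw (a joint): Angle of the thumbscrew in rad: 0 = fully tight (plate on the lid, a firm stop), larger = further open (counterclockwise from above). It starts 7.0 to 8.6 rad open. A steady friction of about 0.08 N m (3 to 5 N on a wing); it stays where it is left.
- hub: Brass hub of the thumbscrew between the wings, 12 to 18 mm across, 26 mm tall; its origin lies on the axis 75 mm below the middle of the wings.
- wing_a: Wing a of the thumbscrew (along the screw's +x). This origin lies on the screw axis, 75 mm below the middle of the wings.
- wing_b: Wing b, opposite wing a. Origin as for wing a.
- wing_a_drive: The face of wing a (its +y face, y along the screw's own axes) that is pushed to turn the screw clockwise; same origin as wing a.
- wing_b_drive: The face of wing b (its -y face) that is pushed to turn the screw clockwise; same origin as wing a.
- wing_a_back: The opposite (-y) face of wing a; same origin as wing a.
- wing_b_back: The opposite (+y) face of wing b; same origin as wing a.
- red_jar: Bystander: loose spice jar with a red cap, 45 mm across and 106 mm tall; origin at the centre of its base.
- green_jar: Bystander: loose spice jar with a green and white label, 47 mm across and 98 mm tall; origin at the centre of its base.
- cutter: Bystander: loose heart-shaped steel biscuit cutter, 50 by 55 mm and 24 mm tall; origin at the centre of its base.
Mind the look-alikes: they are no part of the job. Leave any green look-alike of the press alone.

How it is judged:
By the outcome, as a careful person would: the job done as asked, in the order asked, and still so for the second after the job is handed in, with the robot touching nothing.
It also fails if it takes over 72 s, if anything falls off the work surface, if the arm or the gripper's body presses on something with over 40 N, if the wrist force passes 120 N, or if a joint passes its speed limit or range.

## Working session

There is one attempt and no reset: what is moved stays moved. The work goes in short steps, Python scripts to look and compute and a tool call to move; the robot and the scene stay as the last step left them, time stands still between calls to the robot, and variables do not carry over. Pictures are saved under pics/ and viewed, and the job is handed in when it is done.

Besides the shell and the picture viewer there is one more tool, called after "Call:" as a command line: name --argument value ..., lists and objects as JSON in quotes. play_rows: Moves the arm, as the interface text tells. Its arguments: {"type":"object","properties":{"moves":{"type":"array","items":{"type":"object","properties":{"gripper":{"type":"number"},"dx":{"type":"number"},"dy":{"type":"number"},"dz":{"type":"number"},"rx":{"type":"number"},"ry":{"type":"number"},"rz":{"type":"number"}}}}},"required":["moves"]}

```bash
mkdir -p pics; ls
python3 - <<'E'
from cell import arm
import cv2,numpy as np
s=arm.get_state(); print(s); print([a for a in dir(arm) if a[0]!='_'], arm.tcp_to_grasp)
for n in ['side','top','wrist']:
    im=arm.get_image(n); cv2.imwrite(f'pics/{n}0.png',im[:,:,::-1])
    print(n,arm.get_calibration(n))
    for th in ['press','press_lid','wings','hub','red_jar','green_jar','cutter','wing_a','wing_b']:
        try:
            r=arm.landmark_of(n,th); print(n,th,[(np.round(q['centre'],1).tolist(),round(q['conf'],2)) for q in r])
        except Exception as e: print(n,th,e)
print(arm.get_state()['t'])
E
```

```text
pics
{'t': 0.0, 'joints': array([ 9.44595875e-01,  3.13417002e-01,  1.49842532e+00, -3.39798289e-06,
        1.33103690e+00, -2.23364876e-01]), 'joint_velocities': array([ 0.00023498,  0.00017128,  0.00203022, -0.00201576,  0.00126135,
       -0.00012817]), 'joint_efforts': array([ 1.36968396e-03, -4.12268436e+01, -2.59742242e+01, -1.06070393e-04,
        4.07300729e-03,  4.25013070e-05]), 'eef_pos': array([205.65202057, 482.75908171, 230.75640099]), 'eef_rot': array([[ 3.92027296e-01,  9.19953279e-01, -7.51346694e-04],
       [ 9.19952729e-01, -3.92027914e-01, -1.04439177e-03],
       [-1.25534051e-03, -2.81773362e-04, -9.99999172e-01]]), 'wrist_force': array([-0.56762346, -0.36501651, -0.01809058]), 'moment': array([-0.0258199 ,  0.00187794,  0.01889623]), 'grip_width': 1.0019916994178637}
['PlanningError', 'cut_out', 'get_calibration', 'get_image', 'get_state', 'job_done', 'landmark_of', 'tcp_to_grasp'] 18.700000000000003
side {'fov_y': 46.42536042491006, 'cx': 316.69405396450946, 'cy': 205.72666094822807, 'R': array([[ 0.98904755, -0.1473095 , -0.00921165],
       [-0.10785722, -
[... 1176 characters left out ...]
 ([304.9, 363.4], 0.46)]
top wing_b [([304.1, 359.4], 0.63), ([198.7, 337.4], 0.52), ([304.9, 363.4], 0.46)]
wrist {'fov_y': 64.12519119458283, 'cx': 320.3771420991633, 'cy': 202.89130900519774, 'T_tool_cam': array([[ 9.99998962e-01, -7.59672157e-04, -1.22422883e-03,
        -4.29658213e-01],
       [ 1.05616641e-03,  9.64455185e-01,  2.64244358e-01,
        -6.78804120e+01],
       [ 9.79974758e-04, -2.64245376e-01,  9.64454986e-01,
        -1.43084404e+02],
       [ 0.00000000e+00,  0.00000000e+00,  0.00000000e+00,
         1.00000000e+00]])}
wrist press []
wrist press_lid []
wrist wings []
wrist hub []
wrist red_jar []
wrist green_jar []
wrist cutter []
wrist wing_a []
wrist wing_b []
1.5
```

View pics/side0.png

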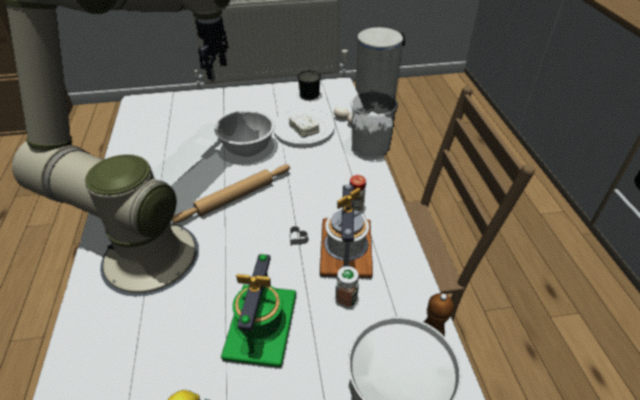

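View pics/top0.png

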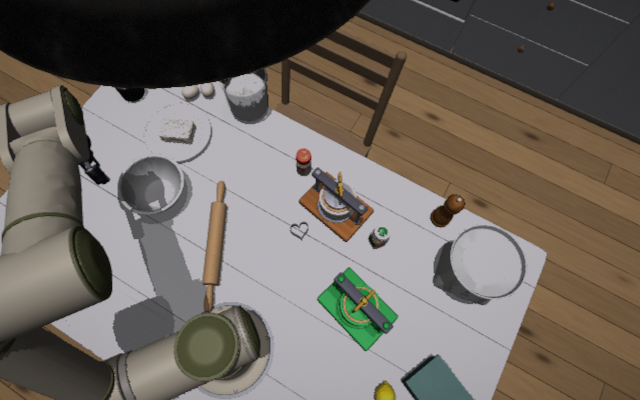

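Run:
```python
import cv2
a=cv2.imread('pics/side0.png')[150:350,180:420]; cv2.imwrite('pics/side0c.png',cv2.resize(a,None,fx=3,fy=3,interpolation=cv2.INTER_CUBIC))
a=cv2.imread('pics/top0.png')[130:330,220:440]; cv2.imwrite('pics/top0c.png',cv2.resize(a,None,fx=3,fy=3,interpolation=cv2.INTER_CUBIC))
```

```text
(no output)
```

View pics/side0c.png

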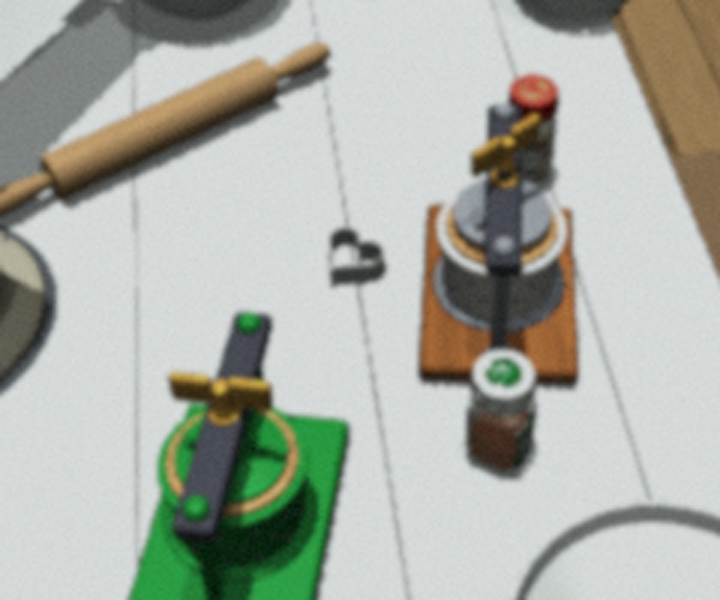

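View pics/top0c.png

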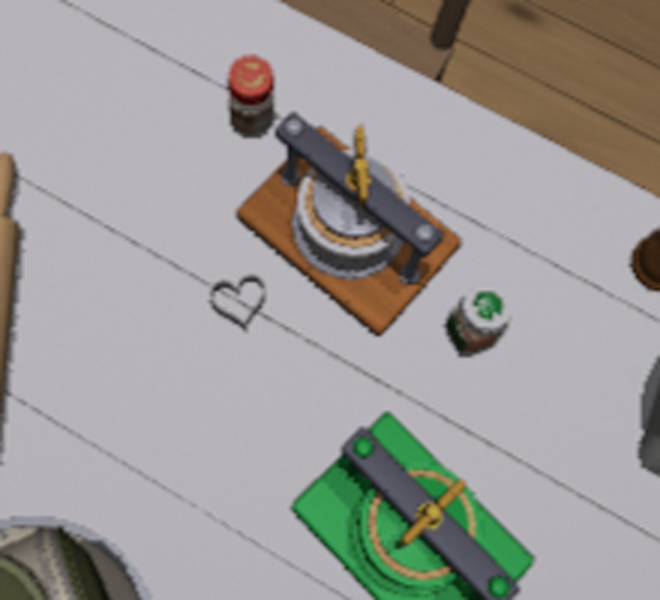

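```bash
cat > h.py <<'E'
from cell import arm
import cv2,numpy as np
from scipy.spatial.transform import Rotation as Ro
def K(c):
    f=200/np.tan(np.radians(c['fov_y']/2)); return np.array([[f,0,c['cx']],[0,f,c['cy']],[0,0,1]])
def P(n):
    c=arm.get_calibration(n)
    if 'R' in c: R,t=c['R'],np.array(c['t'])
    else:
        s=arm.get_state(); T=np.eye(4);T[:3,:3]=s['eef_rot'];T[:3,3]=s['eef_pos']
        M=np.linalg.inv(T@c['T_tool_cam']); R,t=M[:3,:3],M[:3,3]
    return K(c)@np.c_[R,t]
def tri(obs):  # list (P,[row,col])
    A=[]
    for p,(r,c) in obs: A+= [c*p[2]-p[0], r*p[2]-p[1]]
    A=[a/np.linalg.norm(a[:3]) for a in A]
    A=np.array(A); return np.linalg.lstsq(A[:,:3],-A[:,3],rcond=None)[0]
def proj(p,X):
    q=p@np.append(X,1); return np.array([q[1]/q[2],q[0]/q[2]])
def onplane(p,rc,z):
    r,c=rc; A=np.array([c*p[2]-p[0], r*p[2]-p[1]])
    return np.append(np.linalg.solve(A[:,:2],-(A[:,2]*z+A[:,3])),z)
E
python3 - <<'E'
from h import *
s,t=P('side'),P('top')
for n,a,b in [('wings',(199.5,348.8),(183.4,339.4)),('press',(250.7,345.7),(205.7,333.9)),('red',(206.8,356.9),(169.7,303.2)),('green',(298.9,347.1),(240.2,374.6)),('cutter',(238.1,294.4),(232.1,299))]:
    X=tri([(s,a),(t,b)]); print(n,X.round(1),(proj(s,X)-a).round(1),(proj(t,X)-b).round(1))
# nuts (crop px/3+offset)
for n,a,b in [('n1',(150+245/3,180+505/3),(130+232/3,220+425/3)),('n2',(150+110/3,180+503/3),(130+127/3,220+293/3)),
  ('w1',(150+127/3,180+532/3),(130+130/3,220+360/3)),('w2',(150+160/3,180+482/3),(130+195/3,220+362/3))]:
    X=tri([(s,a),(t,b)]); print(n,X.round(1),(proj(s,X)-a).round(1),(proj(t,X)-b).round(1))
print('nuts at plane',onplane(t,(130+232/3,220+425/3),153),onplane(t,(130+127/3,220+293/3),153))
E
```

```text
wings [502.  -51.6 172.4] [-0.5  1. ] [ 0.9 -0.3]
press [501.7 -48.5 -11.7] [-0.5  1. ] [ 0.9 -0.3]
red [556.3  90.7   4.4] [ 0.3 -0.6] [-0.5  0.2]
green [ 470.3 -204.5   -3.8] [ 0.3 -0.6] [-0.5  0.2]
cutter [372.4  -2.1   8. ] [-0.3  0.6] [ 0.6 -0.2]
n1 [ 483.5 -132.3  149.2] [-0.   0.1] [ 0.1 -0. ]
n2 [512.3  19.2 148.3] [-0.1  0.2] [ 0.1 -0.1]
w1 [524.3 -40.3 181.7] [-0.6  1. ] [ 1.  -0.4]
w2 [475.9 -70.5 179.3] [ 0.2 -0.3] [-0.3  0.1]
nuts at plane [ 482.39567564 -132.45767192  153.        ] [510.93089112  18.36291743 153.        ]
```

Call:
play_rows --moves '[{"dz":-0.04,"gripper":0},{"dz":-0.08,"dx":-0.01,"dy":0.012,"gripper":0},{"dz":-0.1,"dx":-0.03,"dy":0.038,"gripper":0},{"dz":-0.1,"dx":-0.055,"dy":0.07,"rz":5,"gripper":0},{"dz":-0.1,"dx":-0.08,"dy":0.101,"rz":10,"gripper":0},{"dz":-0.1,"dx":-0.105,"dy":0.132,"rz":15,"gripper":0},{"dz":-0.1,"dx":-0.13,"dy":0.164,"rz":20,"gripper":0},{"dz":-0.1,"dx":-0.155,"dy":0.196,"rz":25,"gripper":0}]'

```text
validation failed for argument at $.mo...
```

Call:
play_rows --moves '[{"dx":0.0,"dy":0.0,"dz":-0.04,"rx":0.0,"ry":0.0,"rz":0.0,"gripper":0.0},{"dx":-0.01,"dy":0.012,"dz":-0.08,"rx":0.0,"ry":0.0,"rz":0.0,"gripper":0.0},{"dx":-0.03,"dy":0.038,"dz":-0.1,"rx":0.0,"ry":0.0,"rz":0.0,"gripper":0.0},{"dx":-0.055,"dy":0.07,"dz":-0.1,"rx":0.0,"ry":0.0,"rz":5.0,"gripper":0.0},{"dx":-0.08,"dy":0.101,"dz":-0.1,"rx":0.0,"ry":0.0,"rz":10.0,"gripper":0.0},{"dx":-0.105,"dy":0.132,"dz":-0.1,"rx":0.0,"ry":0.0,"rz":15.0,"gripper":0.0},{"dx":-0.13,"dy":0.164,"dz":-0.1,"rx":0.0,"ry":0.0,"rz":20.0,"gripper":0.0},{"dx":-0.155,"dy":0.196,"dz":-0.1,"rx":0.0,"ry":0.0,"rz":25.0,"gripper":0.0}]'

```text
t: 2.17
eef_pos: [325.7, 261.9, 331.5]
eef_rot: [[0.747, 0.665, 0.001], [0.665, -0.747, 0.0], [0.001, 0.0, -1.0]]
wrist_force: [-0.1, 0.5, 0.4]
grip_width: -0.007
```

Call:
play_rows --moves '[{"dx":-0.009,"dy":0.038,"dz":0.0,"rx":0.0,"ry":0.0,"rz":2.0,"gripper":0.0},{"dx":-0.018,"dy":0.076,"dz":0.0,"rx":0.0,"ry":0.0,"rz":4.0,"gripper":0.0},{"dx":-0.027,"dy":0.114,"dz":0.0,"rx":0.0,"ry":0.0,"rz":6.0,"gripper":0.0},{"dx":-0.036,"dy":0.152,"dz":0.0,"rx":0.0,"ry":0.0,"rz":8.0,"gripper":0.0},{"dx":-0.045,"dy":0.19,"dz":0.0,"rx":0.0,"ry":0.0,"rz":10.0,"gripper":0.0},{"dx":-0.054,"dy":0.228,"dz":0.0,"rx":0.0,"ry":0.0,"rz":10.0,"gripper":0.0},{"dx":-0.063,"dy":0.266,"dz":0.0,"rx":0.0,"ry":0.0,"rz":10.0,"gripper":0.0},{"dx":-0.07,"dy":0.3,"dz":0.01,"rx":0.0,"ry":0.0,"rz":10.0,"gripper":0.0}]'

```text
t: 2.83
eef_pos: [474.1, -11.2, 322.9]
eef_rot: [[0.851, 0.525, 0.004], [0.525, -0.851, -0.001], [0.003, 0.003, -1.0]]
wrist_force: [-0.3, 0.2, -0.3]
grip_width: -0.003
```

Call:
play_rows --moves '[{"dx":0.0,"dy":0.04,"dz":0.03,"rx":0.0,"ry":0.0,"rz":0.0,"gripper":0.0},{"dx":0.0,"dy":0.08,"dz":0.055,"rx":0.0,"ry":0.0,"rz":0.0,"gripper":0.0},{"dx":0.0,"dy":0.08,"dz":0.055,"rx":0.0,"ry":0.0,"rz":0.0,"gripper":0.0},{"dx":0.0,"dy":0.08,"dz":0.055,"rx":0.0,"ry":0.0,"rz":0.0,"gripper":0.0}]'

```text
t: 3.17
eef_pos: [516.4, -81.3, 265.4]
eef_rot: [[0.853, 0.522, -0.001], [0.522, -0.853, 0.001], [-0.0, -0.001, -1.0]]
wrist_force: [0.1, -0.1, 0.1]
grip_width: 0.002
```

```bash
cat > look.py <<'E'
from h import *
import sys
tag=sys.argv[1]
s=arm.get_state(); print(s['t'],s['eef_pos'].round(1),s['eef_rot'].round(3).tolist(),s['joints'].round(2))
p=P('wrist')
im=arm.get_image('wrist'); cv2.imwrite(f'pics/w{tag}.png',im[:,:,::-1])
for th in ['wings','hub','press_lid','press']:
    r=arm.landmark_of('wrist',th)
    for q in r:
        z={'wings':float(sys.argv[2]),'hub':float(sys.argv[2])-75,'press_lid':93,'press':0}[th]
        print(th,np.round(q['centre'],1),round(q['conf'],2),onplane(p,q['centre'],z).round(1))
E
python3 look.py 1 179
```

```text
3.1667 [516.4 -81.3 265.4] [[0.853, 0.522, -0.001], [0.522, -0.853, 0.001], [-0.0, -0.001, -1.0]] [-0.38  0.29  1.45  0.    1.41 -0.93]
wings [164.2 318.7] 0.59 [496.8 -54.1 179. ]
hub [157.3 316. ] 0.72 [496.6 -59.4 104. ]
press_lid [151.6 316.7] 0.57 [494.9 -55.6  93. ]
press [144.1 321. ] 0.95 [498.9 -53.9   0. ]
press [179.7  88.1] 0.93 [ 264.2 -250.9    0. ]
```

View pics/w1.png

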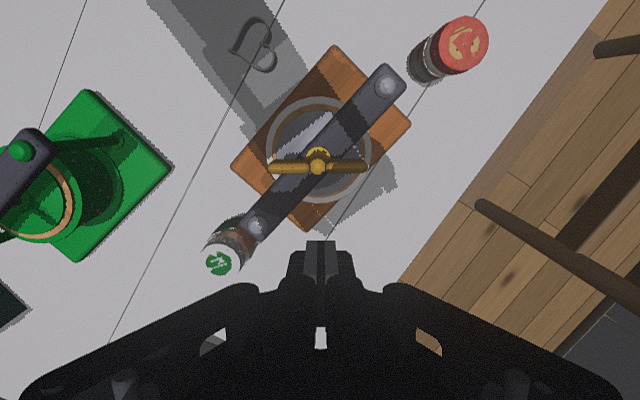

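Run:
```python
from h import *
p=P('wrist')
a=cv2.imread('pics/w1.png'); c=a[50:280,220:430]; cv2.imwrite('pics/w1c.png',cv2.resize(c,None,fx=2.6,fy=2.6,interpolation=cv2.INTER_CUBIC))
n1=onplane(p,(226,256),153);n2=onplane(p,(84,387),153);print(n1,n2,(n1+n2)/2,np.degrees(np.arctan2(*(n2-n1)[1::-1]))-90, np.linalg.norm(n1-n2))
h=cv2.cvtColor(a,cv2.COLOR_BGR2HSV); m=cv2.inRange(h,(12,110,60),(32,255,255)); m[:, :240]=0;m[:,400:]=0;m[:140]=0;m[190:]=0
nl,l,st,ce=cv2.connectedComponentsWithStats(m);print(st[1:],ce[1:])
for rc in [(166,269),(166,367)]: print(onplane(p,rc,190))
```

```text
[ 481.60255038 -128.92329677  153.        ] [511.74628295  24.60998685 153.        ] [496.67441667 -52.15665496 153.        ] -11.107797639019921 156.46441701702864
[[ 240  141  127   49 2367]
 [ 262  140    1    1    1]
 [ 360  140    1    1    1]
 [ 371  140   25   19  199]
 [ 256  142    1    1    1]
 [ 259  142    1    1    1]
 [ 262  142    2    1    2]
 [ 274  143    2    2    2]
 [ 360  142    2    2    2]
 [ 363  142    1    1    1]
 [ 264  144    1    2    2]
 [ 260  147    1    1    1]
 [ 275  147    1    1    1]
 [ 363  146    1    1    1]
 [ 263  148    1    1    1]
 [ 361  148    1    1    1]
 [ 264  151    1    1    1]
 [ 264  153    1    1    1]
 [ 384  152    1    1    1]
 [ 361  154    1    3    3]
 [ 374  157    3    4    7]
 [ 378  157    2    2    3]
 [ 358  159    1    2    2]
 [ 370  159    5    5    9]
 [ 308  160    1    2    2]
 [ 371  164    2    2    2]
 [ 369  167    1    1    1]
 [ 359  172    1    1    1]
 [ 356  175    1    1    1]
 [ 343  177   13   13   20]] [[290.18462188 165.80608365]
 [262.         140.        ]
 [360.         140.        ]
 [381.6
[... 158 characters left out ...]
       ]
 [363.         142.        ]
 [264.         144.5       ]
 [260.         147.        ]
 [275.         147.        ]
 [363.         146.        ]
 [263.         148.        ]
 [361.         148.        ]
 [264.         151.        ]
 [264.         153.        ]
 [384.         152.        ]
 [361.         155.        ]
 [375.28571429 158.        ]
 [378.33333333 157.33333333]
 [358.         159.5       ]
 [372.         161.        ]
 [308.         160.5       ]
 [371.5        164.5       ]
 [369.         167.        ]
 [359.         172.        ]
 [356.         175.        ]
 [349.55       182.6       ]]
[467.68057537 -69.67766858 190.        ]
[526.09605067 -33.69239424 190.        ]
```

View pics/w1c.png

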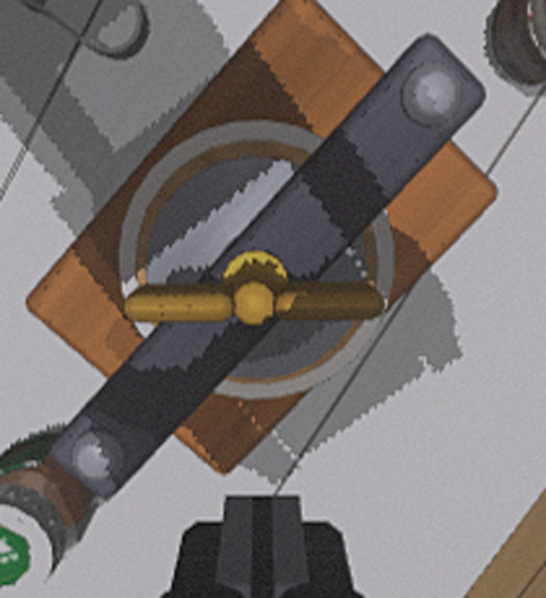

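Call:
play_rows --moves '[{"dx":0.012,"dy":-0.029,"dz":0.0,"rx":0.0,"ry":0.0,"rz":0.0,"gripper":0.0},{"dx":0.0245,"dy":-0.057,"dz":0.0,"rx":0.0,"ry":0.0,"rz":0.0,"gripper":0.0},{"dx":0.0245,"dy":-0.057,"dz":0.015,"rx":0.0,"ry":0.0,"rz":0.0,"gripper":0.0},{"dx":0.0245,"dy":-0.057,"dz":0.04,"rx":0.0,"ry":0.0,"rz":0.0,"gripper":0.0},{"dx":0.0245,"dy":-0.057,"dz":0.06,"rx":0.0,"ry":0.0,"rz":0.0,"gripper":0.0},{"dx":0.0245,"dy":-0.057,"dz":0.08,"rx":0.0,"ry":0.0,"rz":0.0,"gripper":0.0},{"dx":0.0245,"dy":-0.057,"dz":0.093,"rx":0.0,"ry":0.0,"rz":0.0,"gripper":0.0},{"dx":0.0245,"dy":-0.057,"dz":0.093,"rx":0.0,"ry":0.0,"rz":0.0,"gripper":0.0}]'

```text
t: 4.08
eef_pos: [506.5, -15.9, 174.9]
eef_rot: [[0.85, 0.527, 0.003], [0.527, -0.85, -0.001], [0.002, 0.002, -1.0]]
wrist_force: [-0.3, -0.5, -1.7]
grip_width: -0.002
```

```bash
python3 look.py 2 179
```

```text
4.0833 [506.5 -15.9 174.9] [[0.85, 0.527, 0.003], [0.527, -0.85, -0.001], [0.002, 0.002, -1.0]] [-0.26  0.32  1.64  0.    1.18 -0.82]
press_lid [243.9 282.4] 0.64 [495.2 -54.3  93. ]
press [249.1  16.4] 0.97 [ 265.8 -249.     0. ]
press [210.4 294.7] 0.96 [497.9 -54.5   0. ]
press [305.5 199.7] 0.34 [ 463.6 -208.     0. ]
```

View pics/w2.png

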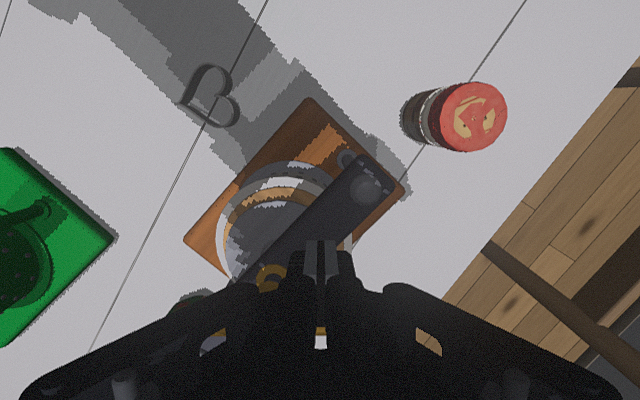

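```bash
cat > stroke.py <<'E'
from h import *
import sys
# usage: C=(x,y) z  then triples psi,d,r per row
def rows(C,z,seq):
    s=arm.get_state(); R=s['eef_rot']; p=s['eef_pos']
    for psi,d,r,zz in seq:
        a=np.radians(psi); u=np.array([np.cos(a),np.sin(a),0]); n=np.array([-np.sin(a),np.cos(a),0])
        X=np.array([C[0],C[1],0])+r*u+d*n; X[2]=zz
        Rt=np.c_[u,-n,[0,0,-1]]
        q=R.T@(X-p); rv=Ro.from_matrix(R.T@Rt).as_rotvec(degrees=True)
        print('{"dx": %.4f, "dy": %.4f, "dz": %.4f, "rx": %.1f, "ry": %.1f, "rz": %.1f, "gripper": 0.0},'%(*(q/1000),*rv))
def stat(C):
    s=arm.get_state(); R=s['eef_rot']; v=s['eef_pos']-np.array([C[0],C[1],0]); psi=np.degrees(np.arctan2(R[1,0],R[0,0]))
    a=np.radians(psi); print('t',round(s['t'],2),'psi',psi.round(1),'r',(v[0]*np.cos(a)+v[1]*np.sin(a)).round(1),'d',(-v[0]*np.sin(a)+v[1]*np.cos(a)).round(1),'z',v[2].round(1),'F',s['wrist_force'].round(1),'M',s['moment'].round(2),'j6',s['joints'][5].round(2))
C=(496.8,-52.5)
E
python3 - <<'E'
from stroke import *
stat(C)
rows(C,0,[(31.6,19,26,172),(31.6,16,26,172),(29,15,26,172),(24,15,26,172),(18,15,26,172),(12,15,26,172),(6,15,26,172),(0,15,26,172)])
E
```

```text
t 4.33 psi 31.8 r 28.4 d 24.3 z 177.7 F [-0.   0.1 -0.6] M [-0.02  0.05  0.02] j6 -0.82
{"dx": -0.0024, "dy": 0.0053, "dz": 0.0058, "rx": 0.4, "ry": -0.3, "rz": 0.2, "gripper": 0.0},
{"dx": -0.0024, "dy": 0.0083, "dz": 0.0058, "rx": 0.4, "ry": -0.3, "rz": 0.2, "gripper": 0.0},
{"dx": -0.0017, "dy": 0.0105, "dz": 0.0058, "rx": 0.3, "ry": -0.4, "rz": 2.8, "gripper": 0.0},
{"dx": -0.0006, "dy": 0.0129, "dz": 0.0058, "rx": 0.3, "ry": -0.4, "rz": 7.8, "gripper": 0.0},
{"dx": 0.0004, "dy": 0.0158, "dz": 0.0058, "rx": 0.3, "ry": -0.4, "rz": 13.8, "gripper": 0.0},
{"dx": 0.0011, "dy": 0.0189, "dz": 0.0059, "rx": 0.3, "ry": -0.4, "rz": 19.8, "gripper": 0.0},
{"dx": 0.0015, "dy": 0.0220, "dz": 0.0059, "rx": 0.3, "ry": -0.4, "rz": 25.8, "gripper": 0.0},
{"dx": 0.0016, "dy": 0.0251, "dz": 0.0059, "rx": 0.2, "ry": -0.4, "rz": 31.8, "gripper": 0.0},
```

Call:
play_rows --moves '[{"dx":-0.0024,"dy":0.0055,"dz":0.006,"rx":0.4,"ry":-0.3,"rz":0.0,"gripper":0.0},{"dx":-0.0024,"dy":0.0085,"dz":0.006,"rx":0.4,"ry":-0.3,"rz":0.0,"gripper":0.0},{"dx":-0.0017,"dy":0.0105,"dz":0.006,"rx":0.3,"ry":-0.4,"rz":3.0,"gripper":0.0},{"dx":-0.0006,"dy":0.013,"dz":0.006,"rx":0.3,"ry":-0.4,"rz":8.0,"gripper":0.0},{"dx":0.0004,"dy":0.016,"dz":0.006,"rx":0.3,"ry":-0.4,"rz":14.0,"gripper":0.0},{"dx":0.0011,"dy":0.019,"dz":0.006,"rx":0.3,"ry":-0.4,"rz":20.0,"gripper":0.0},{"dx":0.0015,"dy":0.022,"dz":0.006,"rx":0.3,"ry":-0.4,"rz":26.0,"gripper":0.0},{"dx":0.0016,"dy":0.025,"dz":0.006,"rx":0.2,"ry":-0.4,"rz":32.0,"gripper":0.0}]'

```text
t: 5.0
eef_pos: [523.0, -37.3, 171.7]
eef_rot: [[1.0, -0.01, 0.001], [-0.01, -1.0, 0.001], [0.001, -0.001, -1.0]]
wrist_force: [0.7, 2.9, -1.5]
grip_width: 0.002
```

Run:
```python
from stroke import *
stat(C)
rows(C,0,[(-6*i,15,26,172) for i in range(1,9)])
```

```text
t 5.0 psi -0.6 r 26.0 d 15.4 z 171.7 F [ 0.7  2.9 -1.5] M [ 0.58 -0.2   0.03] j6 -0.29
{"dx": 0.0013, "dy": 0.0030, "dz": -0.0003, "rx": -0.0, "ry": -0.0, "rz": 5.4, "gripper": 0.0},
{"dx": 0.0024, "dy": 0.0059, "dz": -0.0003, "rx": -0.0, "ry": -0.0, "rz": 11.4, "gripper": 0.0},
{"dx": 0.0033, "dy": 0.0089, "dz": -0.0003, "rx": -0.0, "ry": -0.0, "rz": 17.4, "gripper": 0.0},
{"dx": 0.0038, "dy": 0.0120, "dz": -0.0003, "rx": -0.0, "ry": -0.0, "rz": 23.4, "gripper": 0.0},
{"dx": 0.0040, "dy": 0.0152, "dz": -0.0003, "rx": -0.0, "ry": -0.0, "rz": 29.4, "gripper": 0.0},
{"dx": 0.0039, "dy": 0.0183, "dz": -0.0004, "rx": -0.0, "ry": -0.0, "rz": 35.4, "gripper": 0.0},
{"dx": 0.0034, "dy": 0.0214, "dz": -0.0004, "rx": -0.1, "ry": -0.0, "rz": 41.4, "gripper": 0.0},
{"dx": 0.0026, "dy": 0.0245, "dz": -0.0004, "rx": -0.1, "ry": -0.0, "rz": 47.4, "gripper": 0.0},
```

Force +2.9 N in +y: the wing is being pushed. Continue stroke 1.

Call:
play_rows --moves '[{"dx":0.0013,"dy":0.003,"dz":0.0,"rx":0.0,"ry":0.0,"rz":5.5,"gripper":0.0},{"dx":0.0024,"dy":0.006,"dz":0.0,"rx":0.0,"ry":0.0,"rz":11.5,"gripper":0.0},{"dx":0.0033,"dy":0.009,"dz":0.0,"rx":0.0,"ry":0.0,"rz":17.5,"gripper":0.0},{"dx":0.0038,"dy":0.012,"dz":0.0,"rx":0.0,"ry":0.0,"rz":23.5,"gripper":0.0},{"dx":0.004,"dy":0.015,"dz":0.0,"rx":0.0,"ry":0.0,"rz":29.5,"gripper":0.0},{"dx":0.0039,"dy":0.0185,"dz":0.0,"rx":0.0,"ry":0.0,"rz":35.5,"gripper":0.0},{"dx":0.0034,"dy":0.0215,"dz":0.0,"rx":0.0,"ry":0.0,"rz":41.5,"gripper":0.0},{"dx":0.0026,"dy":0.0245,"dz":0.0,"rx":0.0,"ry":0.0,"rz":47.5,"gripper":0.0}]'

```text
t: 5.67
eef_pos: [525.9, -62.1, 171.5]
eef_rot: [[0.664, -0.748, 0.002], [-0.748, -0.664, 0.001], [0.0, -0.002, -1.0]]
wrist_force: [2.4, 0.8, -2.3]
grip_width: 0.002
```

Run:
```python
from stroke import *
stat(C)
rows(C,0,[(-48-6*i,15,26,172) for i in range(1,9)])
```

```text
t 5.67 psi -48.4 r 26.5 d 15.3 z 171.5 F [ 2.4  0.8 -2.3] M [ 0.22 -0.51  0.03] j6 0.5
{"dx": 0.0008, "dy": 0.0029, "dz": -0.0005, "rx": -0.1, "ry": 0.0, "rz": 5.6, "gripper": 0.0},
{"dx": 0.0020, "dy": 0.0059, "dz": -0.0005, "rx": -0.1, "ry": 0.0, "rz": 11.6, "gripper": 0.0},
{"dx": 0.0028, "dy": 0.0089, "dz": -0.0005, "rx": -0.1, "ry": 0.0, "rz": 17.6, "gripper": 0.0},
{"dx": 0.0033, "dy": 0.0120, "dz": -0.0005, "rx": -0.1, "ry": 0.0, "rz": 23.6, "gripper": 0.0},
{"dx": 0.0035, "dy": 0.0151, "dz": -0.0005, "rx": -0.1, "ry": 0.0, "rz": 29.6, "gripper": 0.0},
{"dx": 0.0033, "dy": 0.0183, "dz": -0.0005, "rx": -0.1, "ry": 0.0, "rz": 35.6, "gripper": 0.0},
{"dx": 0.0029, "dy": 0.0214, "dz": -0.0005, "rx": -0.1, "ry": 0.0, "rz": 41.6, "gripper": 0.0},
{"dx": 0.0021, "dy": 0.0244, "dz": -0.0005, "rx": -0.1, "ry": 0.0, "rz": 47.6, "gripper": 0.0},
```

Call:
play_rows --moves '[{"dx":0.0008,"dy":0.003,"dz":0.0,"rx":0.0,"ry":0.0,"rz":6.0,"gripper":0.0},{"dx":0.002,"dy":0.006,"dz":0.0,"rx":0.0,"ry":0.0,"rz":12.0,"gripper":0.0},{"dx":0.0028,"dy":0.009,"dz":0.0,"rx":0.0,"ry":0.0,"rz":18.0,"gripper":0.0},{"dx":0.0033,"dy":0.012,"dz":0.0,"rx":0.0,"ry":0.0,"rz":24.0,"gripper":0.0},{"dx":0.0035,"dy":0.015,"dz":0.0,"rx":0.0,"ry":0.0,"rz":30.0,"gripper":0.0},{"dx":0.0033,"dy":0.0185,"dz":0.0,"rx":0.0,"ry":0.0,"rz":36.0,"gripper":0.0},{"dx":0.0029,"dy":0.0215,"dz":0.0,"rx":0.0,"ry":0.0,"rz":42.0,"gripper":0.0},{"dx":0.0021,"dy":0.0245,"dz":0.0,"rx":0.0,"ry":0.0,"rz":48.0,"gripper":0.0}]'

```text
t: 6.33
eef_pos: [509.4, -80.5, 171.4]
eef_rot: [[-0.117, -0.993, 0.003], [-0.993, 0.117, 0.001], [-0.002, -0.003, -1.0]]
wrist_force: [3.8, 0.4, -2.9]
grip_width: -0.001
```

Run:
```python
from stroke import *
stat(C)
rows(C,0,[(-102,15,26,172),(-107,15,26,172),(-107,19,27,172),(-107,22,27,172),(-107,22,27,185),(-107,22,27,205),(-107,22,27,235),(-107,22,27,235)])
```

```text
t 6.33 psi -96.7 r 26.3 d 15.8 z 171.4 F [ 3.8  0.4 -2.9] M [ 0.03 -0.61  0.01] j6 1.3
{"dx": 0.0009, "dy": 0.0033, "dz": -0.0006, "rx": -0.1, "ry": 0.1, "rz": 5.3, "gripper": 0.0},
{"dx": 0.0019, "dy": 0.0057, "dz": -0.0006, "rx": -0.1, "ry": 0.1, "rz": 10.3, "gripper": 0.0},
{"dx": 0.0036, "dy": 0.0020, "dz": -0.0006, "rx": -0.1, "ry": 0.1, "rz": 10.3, "gripper": 0.0},
{"dx": 0.0041, "dy": -0.0010, "dz": -0.0006, "rx": -0.1, "ry": 0.1, "rz": 10.3, "gripper": 0.0},
{"dx": 0.0041, "dy": -0.0010, "dz": -0.0136, "rx": -0.1, "ry": 0.1, "rz": 10.3, "gripper": 0.0},
{"dx": 0.0041, "dy": -0.0011, "dz": -0.0336, "rx": -0.1, "ry": 0.1, "rz": 10.3, "gripper": 0.0},
{"dx": 0.0040, "dy": -0.0012, "dz": -0.0636, "rx": -0.1, "ry": 0.1, "rz": 10.3, "gripper": 0.0},
{"dx": 0.0040, "dy": -0.0012, "dz": -0.0636, "rx": -0.1, "ry": 0.1, "rz": 10.3, "gripper": 0.0},
```

Call:
play_rows --moves '[{"dx":0.001,"dy":0.0033,"dz":0.0,"rx":0.0,"ry":0.0,"rz":5.5,"gripper":0.0},{"dx":0.002,"dy":0.0057,"dz":0.0,"rx":0.0,"ry":0.0,"rz":10.5,"gripper":0.0},{"dx":0.0036,"dy":0.002,"dz":0.0,"rx":0.0,"ry":0.0,"rz":10.5,"gripper":0.0},{"dx":0.004,"dy":-0.002,"dz":0.0,"rx":0.0,"ry":0.0,"rz":10.5,"gripper":0.0},{"dx":0.004,"dy":-0.002,"dz":-0.014,"rx":0.0,"ry":0.0,"rz":10.5,"gripper":0.0},{"dx":0.004,"dy":-0.002,"dz":-0.034,"rx":0.0,"ry":0.0,"rz":10.5,"gripper":0.0},{"dx":0.004,"dy":-0.002,"dz":-0.064,"rx":0.0,"ry":0.0,"rz":10.5,"gripper":0.0},{"dx":0.004,"dy":-0.002,"dz":-0.08,"rx":0.0,"ry":0.0,"rz":10.5,"gripper":0.0}]'

```text
t: 7.0
eef_pos: [511.6, -85.3, 254.3]
eef_rot: [[-0.293, -0.956, 0.006], [-0.956, 0.293, 0.0], [-0.002, -0.005, -1.0]]
wrist_force: [-0.4, 0.3, 0.7]
grip_width: 0.003
```

```bash
python3 look.py 3 175
python3 - <<'E'
from stroke import *
stat(C)
E
```

```text
7.0 [511.6 -85.3 254.3] [[-0.293, -0.956, 0.006], [-0.956, 0.293, 0.0], [-0.002, -0.005, -1.0]] [-0.39  0.28  1.48  0.    1.38  1.48]
wings [238.1 288.4] 0.89 [497.6 -56.4 175. ]
wings [212.  290.4] 0.62 [516.3 -64.2 175. ]
hub [212.2 294.3] 0.77 [495.8 -54.1 100. ]
hub [182.8 179.2] 0.23 [555.6  41.2 100. ]
press_lid [348.4 519.1] 0.75 [ 268.  -244.4   93. ]
press_lid [209.8 296.1] 0.58 [495.8 -55.4  93. ]
press [186.3 301.8] 0.97 [499.6 -57.1   0. ]
press [302.9 482.1] 0.96 [ 265.8 -247.8    0. ]
t 7.25 psi -107.1 r 26.8 d 22.6 z 250.3 F [ 0.3 -0.7 -0.6] M [-0.    0.03 -0.02] j6 1.48
```

View pics/w3.png

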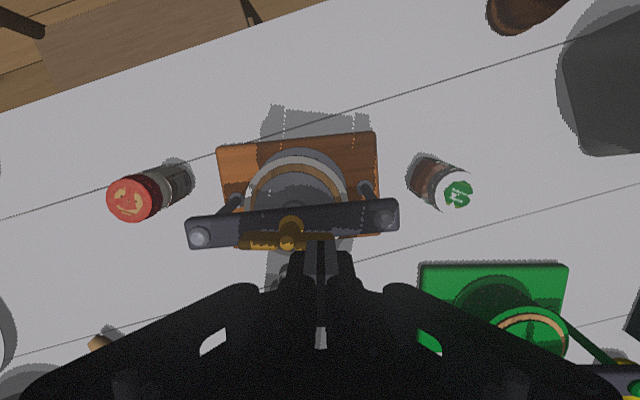

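```bash
sed -i 's/^C=.*/C=(497.0,-53.3)/' stroke.py
python3 - <<'E'
from stroke import *
rows(C,0,[(-107+7*i,22,26,235) for i in range(1,9)])
E
```

```text
{"dx": -0.0030, "dy": -0.0028, "dz": 0.0153, "rx": -0.0, "ry": 0.1, "rz": -7.1, "gripper": 0.0},
{"dx": -0.0062, "dy": -0.0055, "dz": 0.0153, "rx": -0.0, "ry": 0.1, "rz": -14.1, "gripper": 0.0},
{"dx": -0.0097, "dy": -0.0077, "dz": 0.0153, "rx": -0.0, "ry": 0.1, "rz": -21.1, "gripper": 0.0},
{"dx": -0.0135, "dy": -0.0094, "dz": 0.0153, "rx": -0.1, "ry": 0.1, "rz": -28.1, "gripper": 0.0},
{"dx": -0.0175, "dy": -0.0107, "dz": 0.0154, "rx": -0.1, "ry": 0.1, "rz": -35.1, "gripper": 0.0},
{"dx": -0.0215, "dy": -0.0115, "dz": 0.0154, "rx": -0.1, "ry": 0.1, "rz": -42.1, "gripper": 0.0},
{"dx": -0.0257, "dy": -0.0118, "dz": 0.0154, "rx": -0.1, "ry": 0.1, "rz": -49.1, "gripper": 0.0},
{"dx": -0.0298, "dy": -0.0116, "dz": 0.0154, "rx": -0.1, "ry": 0.1, "rz": -56.1, "gripper": 0.0},
```

Call:
play_rows --moves '[{"dx":-0.003,"dy":-0.003,"dz":0.015,"rx":0.0,"ry":0.0,"rz":-7.0,"gripper":0.0},{"dx":-0.006,"dy":-0.0055,"dz":0.015,"rx":0.0,"ry":0.0,"rz":-14.0,"gripper":0.0},{"dx":-0.01,"dy":-0.0075,"dz":0.015,"rx":0.0,"ry":0.0,"rz":-21.0,"gripper":0.0},{"dx":-0.0135,"dy":-0.0095,"dz":0.015,"rx":0.0,"ry":0.0,"rz":-28.0,"gripper":0.0},{"dx":-0.0175,"dy":-0.0105,"dz":0.015,"rx":0.0,"ry":0.0,"rz":-35.0,"gripper":0.0},{"dx":-0.0215,"dy":-0.0115,"dz":0.015,"rx":0.0,"ry":0.0,"rz":-42.0,"gripper":0.0},{"dx":-0.0255,"dy":-0.012,"dz":0.015,"rx":0.0,"ry":0.0,"rz":-49.0,"gripper":0.0},{"dx":-0.03,"dy":-0.0115,"dz":0.015,"rx":0.0,"ry":0.0,"rz":-56.0,"gripper":0.0}]'

```text
t: 7.92
eef_pos: [530.2, -59.3, 233.9]
eef_rot: [[0.633, -0.774, -0.001], [-0.774, -0.633, 0.003], [-0.003, -0.001, -1.0]]
wrist_force: [0.3, 0.3, 0.3]
grip_width: 0.002
```

Call:
play_rows --moves '[{"dx":-0.003,"dy":-0.003,"dz":0.0,"rx":0.0,"ry":0.0,"rz":-7.0,"gripper":0.0},{"dx":-0.006,"dy":-0.0055,"dz":0.0,"rx":0.0,"ry":0.0,"rz":-14.0,"gripper":0.0},{"dx":-0.01,"dy":-0.0075,"dz":0.0,"rx":0.0,"ry":0.0,"rz":-21.0,"gripper":0.0},{"dx":-0.0135,"dy":-0.0095,"dz":0.0,"rx":0.0,"ry":0.0,"rz":-28.0,"gripper":0.0},{"dx":-0.0175,"dy":-0.0105,"dz":0.0,"rx":0.0,"ry":0.0,"rz":-35.0,"gripper":0.0},{"dx":-0.0215,"dy":-0.0115,"dz":0.0,"rx":0.0,"ry":0.0,"rz":-42.0,"gripper":0.0},{"dx":-0.0255,"dy":-0.012,"dz":0.0,"rx":0.0,"ry":0.0,"rz":-49.0,"gripper":0.0},{"dx":-0.03,"dy":-0.0115,"dz":0.0,"rx":0.0,"ry":0.0,"rz":-56.0,"gripper":0.0}]'

```text
t: 8.58
eef_pos: [519.7, -28.5, 232.5]
eef_rot: [[0.995, 0.099, -0.004], [0.099, -0.995, 0.004], [-0.004, -0.004, -1.0]]
wrist_force: [-0.8, 0.2, 0.6]
grip_width: 0.004
```

Call:
play_rows --moves '[{"dx":-0.003,"dy":-0.003,"dz":0.0,"rx":0.0,"ry":0.0,"rz":-7.0,"gripper":0.0},{"dx":-0.006,"dy":-0.0055,"dz":0.0,"rx":0.0,"ry":0.0,"rz":-14.0,"gripper":0.0},{"dx":-0.01,"dy":-0.0075,"dz":0.0,"rx":0.0,"ry":0.0,"rz":-21.0,"gripper":0.0},{"dx":-0.0135,"dy":-0.0095,"dz":0.0,"rx":0.0,"ry":0.0,"rz":-28.0,"gripper":0.0},{"dx":-0.0175,"dy":-0.0105,"dz":0.0,"rx":0.0,"ry":0.0,"rz":-35.0,"gripper":0.0},{"dx":-0.0215,"dy":-0.0115,"dz":0.0,"rx":0.0,"ry":0.0,"rz":-42.0,"gripper":0.0},{"dx":-0.0255,"dy":-0.012,"dz":0.0,"rx":0.0,"ry":0.0,"rz":-49.0,"gripper":0.0},{"dx":-0.03,"dy":-0.0115,"dz":0.0,"rx":0.0,"ry":0.0,"rz":-56.0,"gripper":0.0}]'

```text
t: 9.25
eef_pos: [488.1, -19.9, 231.3]
eef_rot: [[0.468, 0.884, -0.007], [0.884, -0.468, 0.004], [0.001, -0.008, -1.0]]
wrist_force: [0.2, -0.0, 0.2]
grip_width: -0.003
```

Run:
```python
from stroke import *
stat(C)
rows(C,0,[(68,22,26,225),(73,22,26,205),(73,22,26,190),(73,22,26,178),(73,22,26,169),(73,22,26,169)])
```

```text
t 9.25 psi 62.1 r 25.4 d 23.5 z 231.3 F [ 0.2 -0.   0.2] M [0.02 0.03 0.  ] j6 -1.37
{"dx": -0.0018, "dy": -0.0010, "dz": 0.0063, "rx": -0.4, "ry": -0.1, "rz": -5.9, "gripper": 0.0},
{"dx": -0.0040, "dy": -0.0028, "dz": 0.0263, "rx": -0.4, "ry": -0.1, "rz": -10.9, "gripper": 0.0},
{"dx": -0.0041, "dy": -0.0027, "dz": 0.0413, "rx": -0.4, "ry": -0.1, "rz": -10.9, "gripper": 0.0},
{"dx": -0.0041, "dy": -0.0026, "dz": 0.0533, "rx": -0.4, "ry": -0.1, "rz": -10.9, "gripper": 0.0},
{"dx": -0.0041, "dy": -0.0025, "dz": 0.0623, "rx": -0.4, "ry": -0.1, "rz": -10.9, "gripper": 0.0},
{"dx": -0.0041, "dy": -0.0025, "dz": 0.0623, "rx": -0.4, "ry": -0.1, "rz": -10.9, "gripper": 0.0},
```

Call:
play_rows --moves '[{"dx":-0.002,"dy":-0.001,"dz":0.006,"rx":-0.4,"ry":0.0,"rz":-6.0,"gripper":0.0},{"dx":-0.004,"dy":-0.003,"dz":0.02,"rx":-0.4,"ry":0.0,"rz":-11.0,"gripper":0.0},{"dx":-0.004,"dy":-0.003,"dz":0.035,"rx":-0.4,"ry":0.0,"rz":-11.0,"gripper":0.0},{"dx":-0.004,"dy":-0.003,"dz":0.05,"rx":-0.4,"ry":0.0,"rz":-11.0,"gripper":0.0},{"dx":-0.004,"dy":-0.003,"dz":0.062,"rx":-0.4,"ry":0.0,"rz":-11.0,"gripper":0.0},{"dx":-0.004,"dy":-0.003,"dz":0.062,"rx":-0.4,"ry":0.0,"rz":-11.0,"gripper":0.0}]'

```text
t: 9.75
eef_pos: [481.6, -21.3, 166.1]
eef_rot: [[0.291, 0.957, -0.006], [0.957, -0.291, 0.003], [0.001, -0.007, -1.0]]
wrist_force: [-1.1, -0.6, 0.1]
grip_width: 0.003
```

Run:
```python
from stroke import *
stat(C)
rows(C,0,[(73,19,26,168),(73,16,26,168),(70,15,26,168),(65,15,26,168),(59,15,26,168),(53,15,26,168),(47,15,26,168),(41,15,26,168)])
```

```text
t 9.75 psi 73.1 r 26.1 d 24.0 z 166.1 F [-1.1 -0.6  0.1] M [-0.04 -0.   -0.01] j6 -1.57
{"dx": -0.0001, "dy": 0.0050, "dz": -0.0019, "rx": -0.4, "ry": -0.1, "rz": 0.1, "gripper": 0.0},
{"dx": -0.0001, "dy": 0.0080, "dz": -0.0020, "rx": -0.4, "ry": -0.1, "rz": 0.1, "gripper": 0.0},
{"dx": 0.0007, "dy": 0.0104, "dz": -0.0020, "rx": -0.4, "ry": -0.1, "rz": 3.1, "gripper": 0.0},
{"dx": 0.0017, "dy": 0.0128, "dz": -0.0020, "rx": -0.4, "ry": -0.1, "rz": 8.1, "gripper": 0.0},
{"dx": 0.0028, "dy": 0.0158, "dz": -0.0020, "rx": -0.4, "ry": -0.0, "rz": 14.1, "gripper": 0.0},
{"dx": 0.0035, "dy": 0.0188, "dz": -0.0020, "rx": -0.4, "ry": -0.0, "rz": 20.1, "gripper": 0.0},
{"dx": 0.0038, "dy": 0.0220, "dz": -0.0021, "rx": -0.4, "ry": 0.0, "rz": 26.1, "gripper": 0.0},
{"dx": 0.0039, "dy": 0.0251, "dz": -0.0021, "rx": -0.4, "ry": 0.0, "rz": 32.1, "gripper": 0.0},
```

Call:
play_rows --moves '[{"dx":0.0,"dy":0.005,"dz":-0.002,"rx":-0.4,"ry":0.0,"rz":0.0,"gripper":0.0},{"dx":0.0,"dy":0.008,"dz":-0.002,"rx":-0.4,"ry":0.0,"rz":0.0,"gripper":0.0},{"dx":0.0007,"dy":0.0105,"dz":-0.002,"rx":-0.4,"ry":0.0,"rz":3.0,"gripper":0.0},{"dx":0.0017,"dy":0.013,"dz":-0.002,"rx":-0.4,"ry":0.0,"rz":8.0,"gripper":0.0},{"dx":0.0028,"dy":0.016,"dz":-0.002,"rx":-0.4,"ry":0.0,"rz":14.0,"gripper":0.0},{"dx":0.0035,"dy":0.019,"dz":-0.002,"rx":-0.4,"ry":0.0,"rz":20.0,"gripper":0.0},{"dx":0.0038,"dy":0.022,"dz":-0.002,"rx":-0.4,"ry":0.0,"rz":26.0,"gripper":0.0},{"dx":0.0039,"dy":0.025,"dz":-0.002,"rx":-0.4,"ry":0.0,"rz":32.0,"gripper":0.0}]'

```text
t: 10.42
eef_pos: [506.7, -24.5, 168.1]
eef_rot: [[0.757, 0.654, -0.001], [0.654, -0.757, 0.001], [-0.001, -0.001, -1.0]]
wrist_force: [-1.6, 2.8, -2.2]
grip_width: -0.004
```

Run:
```python
from stroke import *
stat(C)
rows(C,0,[(41-6*i,15,26,168) for i in range(1,9)])
```

```text
t 10.42 psi 40.8 r 26.2 d 15.4 z 168.1 F [-1.6  2.8 -2.2] M [0.42 0.31 0.03] j6 -0.99
{"dx": 0.0012, "dy": 0.0031, "dz": 0.0001, "rx": -0.1, "ry": 0.0, "rz": 5.8, "gripper": 0.0},
{"dx": 0.0023, "dy": 0.0061, "dz": 0.0001, "rx": -0.1, "ry": 0.0, "rz": 11.8, "gripper": 0.0},
{"dx": 0.0032, "dy": 0.0091, "dz": 0.0001, "rx": -0.1, "ry": 0.1, "rz": 17.8, "gripper": 0.0},
{"dx": 0.0037, "dy": 0.0122, "dz": 0.0000, "rx": -0.1, "ry": 0.1, "rz": 23.8, "gripper": 0.0},
{"dx": 0.0038, "dy": 0.0153, "dz": 0.0000, "rx": -0.1, "ry": 0.1, "rz": 29.8, "gripper": 0.0},
{"dx": 0.0037, "dy": 0.0185, "dz": 0.0000, "rx": -0.1, "ry": 0.1, "rz": 35.8, "gripper": 0.0},
{"dx": 0.0032, "dy": 0.0216, "dz": 0.0000, "rx": -0.1, "ry": 0.1, "rz": 41.8, "gripper": 0.0},
{"dx": 0.0024, "dy": 0.0246, "dz": 0.0000, "rx": -0.1, "ry": 0.1, "rz": 47.8, "gripper": 0.0},
```

Call:
play_rows --moves '[{"dx":0.0012,"dy":0.003,"dz":0.0,"rx":0.0,"ry":0.0,"rz":6.0,"gripper":0.0},{"dx":0.0023,"dy":0.006,"dz":0.0,"rx":0.0,"ry":0.0,"rz":12.0,"gripper":0.0},{"dx":0.0032,"dy":0.009,"dz":0.0,"rx":0.0,"ry":0.0,"rz":18.0,"gripper":0.0},{"dx":0.0037,"dy":0.012,"dz":0.0,"rx":0.0,"ry":0.0,"rz":24.0,"gripper":0.0},{"dx":0.0038,"dy":0.0155,"dz":0.0,"rx":0.0,"ry":0.0,"rz":30.0,"gripper":0.0},{"dx":0.0037,"dy":0.0185,"dz":0.0,"rx":0.0,"ry":0.0,"rz":36.0,"gripper":0.0},{"dx":0.0032,"dy":0.0215,"dz":0.0,"rx":0.0,"ry":0.0,"rz":42.0,"gripper":0.0},{"dx":0.0024,"dy":0.0245,"dz":0.0,"rx":0.0,"ry":0.0,"rz":48.0,"gripper":0.0}]'

```text
t: 11.08
eef_pos: [525.2, -41.1, 168.3]
eef_rot: [[0.992, -0.129, -0.001], [-0.129, -0.992, 0.002], [-0.001, -0.001, -1.0]]
wrist_force: [0.7, 2.4, -2.6]
grip_width: 0.003
```

Run:
```python
from stroke import *
stat(C)
rows(C,0,[(-7-6*i,15,26,168) for i in range(1,9)])
```

```text
t 11.08 psi -7.4 r 26.4 d 15.7 z 168.3 F [ 0.7  2.4 -2.6] M [ 0.49 -0.18  0.01] j6 -0.17
{"dx": 0.0010, "dy": 0.0033, "dz": 0.0003, "rx": -0.1, "ry": 0.1, "rz": 5.6, "gripper": 0.0},
{"dx": 0.0021, "dy": 0.0062, "dz": 0.0003, "rx": -0.1, "ry": 0.1, "rz": 11.6, "gripper": 0.0},
{"dx": 0.0029, "dy": 0.0092, "dz": 0.0003, "rx": -0.1, "ry": 0.1, "rz": 17.6, "gripper": 0.0},
{"dx": 0.0035, "dy": 0.0123, "dz": 0.0003, "rx": -0.1, "ry": 0.1, "rz": 23.6, "gripper": 0.0},
{"dx": 0.0037, "dy": 0.0155, "dz": 0.0003, "rx": -0.1, "ry": 0.1, "rz": 29.6, "gripper": 0.0},
{"dx": 0.0035, "dy": 0.0186, "dz": 0.0003, "rx": -0.1, "ry": 0.1, "rz": 35.6, "gripper": 0.0},
{"dx": 0.0030, "dy": 0.0217, "dz": 0.0003, "rx": -0.1, "ry": 0.1, "rz": 41.6, "gripper": 0.0},
{"dx": 0.0022, "dy": 0.0248, "dz": 0.0003, "rx": -0.1, "ry": 0.1, "rz": 47.6, "gripper": 0.0},
```

Call:
play_rows --moves '[{"dx":0.001,"dy":0.0033,"dz":0.0,"rx":0.0,"ry":0.0,"rz":5.5,"gripper":0.0},{"dx":0.002,"dy":0.006,"dz":0.0,"rx":0.0,"ry":0.0,"rz":11.5,"gripper":0.0},{"dx":0.003,"dy":0.009,"dz":0.0,"rx":0.0,"ry":0.0,"rz":17.5,"gripper":0.0},{"dx":0.0035,"dy":0.0125,"dz":0.0,"rx":0.0,"ry":0.0,"rz":23.5,"gripper":0.0},{"dx":0.0037,"dy":0.0155,"dz":0.0,"rx":0.0,"ry":0.0,"rz":29.5,"gripper":0.0},{"dx":0.0035,"dy":0.0185,"dz":0.0,"rx":0.0,"ry":0.0,"rz":35.5,"gripper":0.0},{"dx":0.003,"dy":0.0215,"dz":0.0,"rx":0.0,"ry":0.0,"rz":41.5,"gripper":0.0},{"dx":0.0022,"dy":0.0248,"dz":0.0,"rx":0.0,"ry":0.0,"rz":47.5,"gripper":0.0}]'

```text
t: 11.75
eef_pos: [525.0, -66.0, 168.8]
eef_rot: [[0.571, -0.821, 0.001], [-0.821, -0.571, 0.002], [-0.001, -0.002, -1.0]]
wrist_force: [2.6, 1.3, -2.5]
grip_width: -0.003
```

Run:
```python
from stroke import *
stat(C)
rows(C,0,[(-60,15,26,168),(-65,15,26,168),(-65,19,27,168),(-65,22,27,168),(-65,22,27,182),(-65,22,27,202),(-65,22,27,232),(-65,22,27,232)])
```

```text
t 11.75 psi -55.2 r 26.4 d 15.7 z 168.8 F [ 2.6  1.3 -2.5] M [ 0.28 -0.48 -0.01] j6 0.61
{"dx": 0.0007, "dy": 0.0029, "dz": 0.0008, "rx": -0.1, "ry": 0.1, "rz": 4.8, "gripper": 0.0},
{"dx": 0.0018, "dy": 0.0053, "dz": 0.0007, "rx": -0.1, "ry": 0.1, "rz": 9.8, "gripper": 0.0},
{"dx": 0.0034, "dy": 0.0016, "dz": 0.0008, "rx": -0.1, "ry": 0.1, "rz": 9.8, "gripper": 0.0},
{"dx": 0.0039, "dy": -0.0014, "dz": 0.0008, "rx": -0.1, "ry": 0.1, "rz": 9.8, "gripper": 0.0},
{"dx": 0.0039, "dy": -0.0014, "dz": -0.0132, "rx": -0.1, "ry": 0.1, "rz": 9.8, "gripper": 0.0},
{"dx": 0.0039, "dy": -0.0014, "dz": -0.0332, "rx": -0.1, "ry": 0.1, "rz": 9.8, "gripper": 0.0},
{"dx": 0.0039, "dy": -0.0015, "dz": -0.0632, "rx": -0.1, "ry": 0.1, "rz": 9.8, "gripper": 0.0},
{"dx": 0.0039, "dy": -0.0015, "dz": -0.0632, "rx": -0.1, "ry": 0.1, "rz": 9.8, "gripper": 0.0},
```

Call:
play_rows --moves '[{"dx":0.0007,"dy":0.003,"dz":0.0,"rx":0.0,"ry":0.0,"rz":5.0,"gripper":0.0},{"dx":0.002,"dy":0.0055,"dz":0.0,"rx":0.0,"ry":0.0,"rz":10.0,"gripper":0.0},{"dx":0.0035,"dy":0.0015,"dz":0.0,"rx":0.0,"ry":0.0,"rz":10.0,"gripper":0.0},{"dx":0.004,"dy":-0.002,"dz":0.0,"rx":0.0,"ry":0.0,"rz":10.0,"gripper":0.0},{"dx":0.004,"dy":-0.002,"dz":-0.014,"rx":0.0,"ry":0.0,"rz":10.0,"gripper":0.0},{"dx":0.004,"dy":-0.002,"dz":-0.034,"rx":0.0,"ry":0.0,"rz":10.0,"gripper":0.0},{"dx":0.004,"dy":-0.002,"dz":-0.064,"rx":0.0,"ry":0.0,"rz":10.0,"gripper":0.0},{"dx":0.004,"dy":-0.002,"dz":-0.066,"rx":0.0,"ry":0.0,"rz":10.0,"gripper":0.0}]'

```text
t: 12.42
eef_pos: [530.9, -68.6, 240.0]
eef_rot: [[0.422, -0.906, 0.009], [-0.906, -0.422, -0.001], [0.005, -0.008, -1.0]]
wrist_force: [-0.2, -0.8, 1.1]
grip_width: -0.0
```

Call:
play_rows --moves '[{"dx":-0.003,"dy":-0.003,"dz":0.0,"rx":0.0,"ry":0.0,"rz":-7.0,"gripper":0.0},{"dx":-0.006,"dy":-0.0055,"dz":0.0,"rx":0.0,"ry":0.0,"rz":-14.0,"gripper":0.0},{"dx":-0.01,"dy":-0.0075,"dz":0.0,"rx":0.0,"ry":0.0,"rz":-21.0,"gripper":0.0},{"dx":-0.0135,"dy":-0.0095,"dz":0.0,"rx":0.0,"ry":0.0,"rz":-28.0,"gripper":0.0},{"dx":-0.0175,"dy":-0.0105,"dz":0.0,"rx":0.0,"ry":0.0,"rz":-35.0,"gripper":0.0},{"dx":-0.0215,"dy":-0.0115,"dz":0.0,"rx":0.0,"ry":0.0,"rz":-42.0,"gripper":0.0},{"dx":-0.0255,"dy":-0.012,"dz":0.0,"rx":0.0,"ry":0.0,"rz":-49.0,"gripper":0.0},{"dx":-0.03,"dy":-0.0115,"dz":0.0,"rx":0.0,"ry":0.0,"rz":-56.0,"gripper":0.0}]'

```text
t: 13.08
eef_pos: [529.1, -36.2, 240.0]
eef_rot: [[0.989, -0.148, 0.009], [-0.148, -0.989, -0.001], [0.009, -0.0, -1.0]]
wrist_force: [0.6, -0.0, -0.0]
grip_width: 0.002
```

Call:
play_rows --moves '[{"dx":-0.003,"dy":-0.003,"dz":0.0,"rx":0.0,"ry":0.0,"rz":-7.0,"gripper":0.0},{"dx":-0.006,"dy":-0.0055,"dz":0.0,"rx":0.0,"ry":0.0,"rz":-14.0,"gripper":0.0},{"dx":-0.01,"dy":-0.0075,"dz":0.0,"rx":0.0,"ry":0.0,"rz":-21.0,"gripper":0.0},{"dx":-0.0135,"dy":-0.0095,"dz":0.0,"rx":0.0,"ry":0.0,"rz":-28.0,"gripper":0.0},{"dx":-0.0175,"dy":-0.0105,"dz":0.0,"rx":0.0,"ry":0.0,"rz":-35.0,"gripper":0.0},{"dx":-0.0215,"dy":-0.0115,"dz":0.0,"rx":0.0,"ry":0.0,"rz":-42.0,"gripper":0.0},{"dx":-0.0255,"dy":-0.012,"dz":0.0,"rx":0.0,"ry":0.0,"rz":-49.0,"gripper":0.0},{"dx":-0.03,"dy":-0.0115,"dz":0.0,"rx":0.0,"ry":0.0,"rz":-56.0,"gripper":0.0}]'

```text
t: 13.75
eef_pos: [501.4, -20.0, 239.8]
eef_rot: [[0.669, 0.743, 0.01], [0.743, -0.669, -0.002], [0.005, 0.008, -1.0]]
wrist_force: [-0.3, 0.7, 0.1]
grip_width: 0.0
```

```bash
python3 look.py 4 172
python3 - <<'E'
from stroke import *
stat(C)
rows(C,0,[(47+7*i,22,26,232) for i in range(1,9)])
E
```

```text
13.75 [501.4 -20.  239.8] [[0.669, 0.743, 0.01], [0.743, -0.669, -0.002], [0.005, 0.008, -1.0]] [-0.27  0.25  1.56  0.    1.32 -1.11]
wings [239.4 278.7] 0.66 [494.2 -54.2 172. ]
wings [248.4 189.8] 0.23 [ 456.7 -105.8  172. ]
wings [208.5 293.1] 0.19 [484.5 -30.9 172. ]
hub [249.7 191.7] 0.49 [ 461.6 -152.1   97. ]
press_lid [209.3 290.5] 0.97 [496.7 -54.2  93. ]
press [152.2  42.9] 0.82 [ 263.7 -248.7    0. ]
press [187.2 299.9] 0.8 [499.1 -51.6   0. ]
press [212.7 291.9] 0.19 [516.3 -81.4   0. ]
t 14.0 psi 47.4 r 27.3 d 19.0 z 239.8 F [-0.4  0.4 -0.4] M [ 0.02 -0.    0.03] j6 -1.1
{"dx": -0.0040, "dy": -0.0059, "dz": 0.0077, "rx": 0.5, "ry": -0.3, "rz": -6.6, "gripper": 0.0},
{"dx": -0.0072, "dy": -0.0086, "dz": 0.0077, "rx": 0.5, "ry": -0.3, "rz": -13.6, "gripper": 0.0},
{"dx": -0.0107, "dy": -0.0108, "dz": 0.0076, "rx": 0.5, "ry": -0.2, "rz": -20.6, "gripper": 0.0},
{"dx": -0.0145, "dy": -0.0126, "dz": 0.0076, "rx": 0.5, "ry": -0.2, "rz": -27.6, "gripper": 0.0},
{"dx": -0.0184, "dy": -0.0139, "dz": 0.0075, "rx": 0.5, "ry": -0.2, "rz": -34.6, "gripper": 0.0},
{"dx": -0.0225, "dy": -0.0148, "dz": 0.0075, "rx": 0.6, "ry": -0.1, "rz": -41.6, "gripper": 0.0},
{"dx": -0.0267, "dy": -0.0151, "dz": 0.0075, "rx": 0.6, "ry": -0.1, "rz": -48.6, "gripper": 0.0},
{"dx": -0.0308, "dy": -0.0149, "dz": 0.0075, "rx": 0.6, "ry": -0.1, "rz": -55.6, "gripper": 0.0},
```

View pics/w4.png

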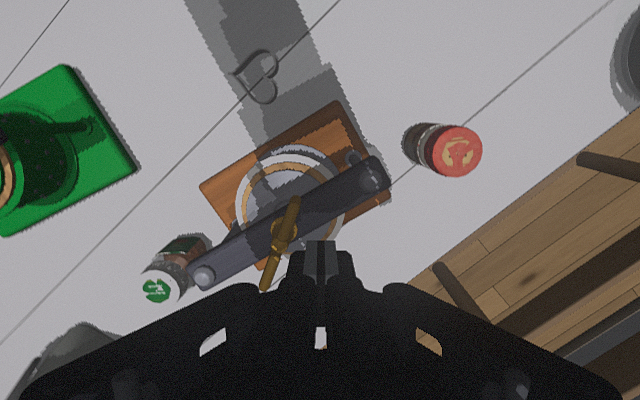

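Call:
play_rows --moves '[{"dx":-0.004,"dy":-0.006,"dz":0.0075,"rx":0.5,"ry":-0.2,"rz":-6.5,"gripper":0.0},{"dx":-0.007,"dy":-0.0085,"dz":0.0075,"rx":0.5,"ry":-0.2,"rz":-13.5,"gripper":0.0},{"dx":-0.0105,"dy":-0.011,"dz":0.0075,"rx":0.5,"ry":-0.2,"rz":-20.5,"gripper":0.0},{"dx":-0.0145,"dy":-0.0125,"dz":0.0075,"rx":0.5,"ry":-0.2,"rz":-27.5,"gripper":0.0},{"dx":-0.0185,"dy":-0.014,"dz":0.0075,"rx":0.5,"ry":-0.2,"rz":-34.5,"gripper":0.0},{"dx":-0.0225,"dy":-0.015,"dz":0.0075,"rx":0.5,"ry":-0.2,"rz":-41.5,"gripper":0.0},{"dx":-0.0265,"dy":-0.015,"dz":0.0075,"rx":0.5,"ry":-0.2,"rz":-48.5,"gripper":0.0},{"dx":-0.031,"dy":-0.015,"dz":0.0075,"rx":0.5,"ry":-0.2,"rz":-55.5,"gripper":0.0}]'

```text
t: 14.67
eef_pos: [469.7, -33.1, 232.0]
eef_rot: [[-0.226, 0.974, 0.001], [0.974, 0.226, -0.003], [-0.003, 0.0, -1.0]]
wrist_force: [0.2, 0.6, 0.6]
grip_width: 0.006
```

Run:
```python
from stroke import *
stat(C)
rows(C,0,[(109,23,26,230),(115,23,26,222),(116,23,26,205),(116,23,26,190),(116,23,26,176),(116,23,26,165),(116,23,26,165)])
```

```text
t 14.67 psi 103.1 r 25.8 d 22.0 z 232.0 F [0.2 0.6 0.6] M [ 0.05 -0.01  0.01] j6 -2.12
{"dx": -0.0023, "dy": -0.0035, "dz": 0.0020, "rx": 0.0, "ry": 0.2, "rz": -5.9, "gripper": 0.0},
{"dx": -0.0051, "dy": -0.0059, "dz": 0.0100, "rx": -0.0, "ry": 0.2, "rz": -11.9, "gripper": 0.0},
{"dx": -0.0056, "dy": -0.0062, "dz": 0.0270, "rx": -0.0, "ry": 0.2, "rz": -12.9, "gripper": 0.0},
{"dx": -0.0055, "dy": -0.0062, "dz": 0.0420, "rx": -0.0, "ry": 0.2, "rz": -12.9, "gripper": 0.0},
{"dx": -0.0055, "dy": -0.0062, "dz": 0.0560, "rx": -0.0, "ry": 0.2, "rz": -12.9, "gripper": 0.0},
{"dx": -0.0055, "dy": -0.0062, "dz": 0.0670, "rx": -0.0, "ry": 0.2, "rz": -12.9, "gripper": 0.0},
{"dx": -0.0055, "dy": -0.0062, "dz": 0.0670, "rx": -0.0, "ry": 0.2, "rz": -12.9, "gripper": 0.0},
```

Call:
play_rows --moves '[{"dx":-0.0025,"dy":-0.0035,"dz":0.002,"rx":0.0,"ry":0.0,"rz":-6.0,"gripper":0.0},{"dx":-0.005,"dy":-0.006,"dz":0.01,"rx":0.0,"ry":0.0,"rz":-12.0,"gripper":0.0},{"dx":-0.0055,"dy":-0.0062,"dz":0.027,"rx":0.0,"ry":0.0,"rz":-13.0,"gripper":0.0},{"dx":-0.0055,"dy":-0.0062,"dz":0.042,"rx":0.0,"ry":0.0,"rz":-13.0,"gripper":0.0},{"dx":-0.0055,"dy":-0.0062,"dz":0.056,"rx":0.0,"ry":0.0,"rz":-13.0,"gripper":0.0},{"dx":-0.0055,"dy":-0.0062,"dz":0.067,"rx":0.0,"ry":0.0,"rz":-13.0,"gripper":0.0},{"dx":-0.0055,"dy":-0.0062,"dz":0.067,"rx":0.0,"ry":0.0,"rz":-13.0,"gripper":0.0}]'

```text
t: 15.25
eef_pos: [464.3, -39.8, 163.2]
eef_rot: [[-0.438, 0.899, -0.003], [0.899, 0.438, -0.001], [-0.0, -0.003, -1.0]]
wrist_force: [-0.6, 0.8, -0.1]
grip_width: 0.001
```

Run:
```python
from stroke import *
stat(C)
rows(C,0,[(116,19,26,164),(115,16,26,164),(112,15,26,164),(107,15,26,164),(101,15,26,164),(95,15,26,164),(89,15,26,164),(83,15,26,164)])
```

```text
t 15.25 psi 116.0 r 26.4 d 23.5 z 163.2 F [-0.6  0.8 -0.1] M [-0.    0.01  0.03] j6 -2.36
{"dx": -0.0004, "dy": 0.0045, "dz": -0.0008, "rx": -0.2, "ry": 0.0, "rz": -0.0, "gripper": 0.0},
{"dx": -0.0001, "dy": 0.0079, "dz": -0.0008, "rx": -0.2, "ry": 0.0, "rz": 1.0, "gripper": 0.0},
{"dx": 0.0006, "dy": 0.0103, "dz": -0.0008, "rx": -0.2, "ry": 0.0, "rz": 4.0, "gripper": 0.0},
{"dx": 0.0016, "dy": 0.0127, "dz": -0.0009, "rx": -0.2, "ry": 0.0, "rz": 9.0, "gripper": 0.0},
{"dx": 0.0026, "dy": 0.0157, "dz": -0.0009, "rx": -0.2, "ry": 0.0, "rz": 15.0, "gripper": 0.0},
{"dx": 0.0032, "dy": 0.0188, "dz": -0.0009, "rx": -0.2, "ry": 0.0, "rz": 21.0, "gripper": 0.0},
{"dx": 0.0036, "dy": 0.0219, "dz": -0.0009, "rx": -0.2, "ry": 0.1, "rz": 27.0, "gripper": 0.0},
{"dx": 0.0036, "dy": 0.0250, "dz": -0.0009, "rx": -0.2, "ry": 0.1, "rz": 33.0, "gripper": 0.0},
```

Call:
play_rows --moves '[{"dx":-0.0004,"dy":0.0045,"dz":-0.001,"rx":0.0,"ry":0.0,"rz":0.0,"gripper":0.0},{"dx":0.0,"dy":0.008,"dz":-0.001,"rx":0.0,"ry":0.0,"rz":1.0,"gripper":0.0},{"dx":0.0006,"dy":0.0103,"dz":-0.001,"rx":0.0,"ry":0.0,"rz":4.0,"gripper":0.0},{"dx":0.0016,"dy":0.0127,"dz":-0.001,"rx":0.0,"ry":0.0,"rz":9.0,"gripper":0.0},{"dx":0.0026,"dy":0.0157,"dz":-0.001,"rx":0.0,"ry":0.0,"rz":15.0,"gripper":0.0},{"dx":0.0032,"dy":0.0188,"dz":-0.001,"rx":0.0,"ry":0.0,"rz":21.0,"gripper":0.0},{"dx":0.0036,"dy":0.022,"dz":-0.001,"rx":0.0,"ry":0.0,"rz":27.0,"gripper":0.0},{"dx":0.0036,"dy":0.025,"dz":-0.001,"rx":0.0,"ry":0.0,"rz":33.0,"gripper":0.0}]'

```text
t: 15.92
eef_pos: [485.3, -25.4, 164.5]
eef_rot: [[0.129, 0.992, -0.003], [0.992, -0.129, -0.002], [-0.002, -0.003, -1.0]]
wrist_force: [-2.7, -0.6, -1.3]
grip_width: -0.001
```

Run:
```python
from stroke import *
stat(C)
rows(C,0,[(83-6*i,15,26,164) for i in range(1,9)])
```

```text
t 15.92 psi 82.6 r 26.2 d 15.1 z 164.5 F [-2.7 -0.6 -1.3] M [-0.07  0.46  0.02] j6 -1.73
{"dx": 0.0012, "dy": 0.0028, "dz": 0.0005, "rx": -0.2, "ry": 0.1, "rz": 5.6, "gripper": 0.0},
{"dx": 0.0023, "dy": 0.0057, "dz": 0.0005, "rx": -0.2, "ry": 0.1, "rz": 11.6, "gripper": 0.0},
{"dx": 0.0032, "dy": 0.0087, "dz": 0.0004, "rx": -0.2, "ry": 0.1, "rz": 17.6, "gripper": 0.0},
{"dx": 0.0037, "dy": 0.0118, "dz": 0.0004, "rx": -0.1, "ry": 0.2, "rz": 23.6, "gripper": 0.0},
{"dx": 0.0039, "dy": 0.0150, "dz": 0.0004, "rx": -0.1, "ry": 0.2, "rz": 29.6, "gripper": 0.0},
{"dx": 0.0037, "dy": 0.0181, "dz": 0.0004, "rx": -0.1, "ry": 0.2, "rz": 35.6, "gripper": 0.0},
{"dx": 0.0032, "dy": 0.0212, "dz": 0.0004, "rx": -0.1, "ry": 0.2, "rz": 41.6, "gripper": 0.0},
{"dx": 0.0024, "dy": 0.0242, "dz": 0.0004, "rx": -0.1, "ry": 0.2, "rz": 47.6, "gripper": 0.0},
```

Call:
play_rows --moves '[{"dx":0.0012,"dy":0.003,"dz":0.0,"rx":0.0,"ry":0.0,"rz":5.5,"gripper":0.0},{"dx":0.0023,"dy":0.006,"dz":0.0,"rx":0.0,"ry":0.0,"rz":11.5,"gripper":0.0},{"dx":0.0032,"dy":0.009,"dz":0.0,"rx":0.0,"ry":0.0,"rz":17.5,"gripper":0.0},{"dx":0.0037,"dy":0.012,"dz":0.0,"rx":0.0,"ry":0.0,"rz":23.5,"gripper":0.0},{"dx":0.0039,"dy":0.015,"dz":0.0,"rx":0.0,"ry":0.0,"rz":29.5,"gripper":0.0},{"dx":0.0037,"dy":0.018,"dz":0.0,"rx":0.0,"ry":0.0,"rz":35.5,"gripper":0.0},{"dx":0.0032,"dy":0.021,"dz":0.0,"rx":0.0,"ry":0.0,"rz":41.5,"gripper":0.0},{"dx":0.0024,"dy":0.0242,"dz":0.0,"rx":0.0,"ry":0.0,"rz":47.5,"gripper":0.0}]'

```text
t: 16.58
eef_pos: [509.9, -25.4, 164.7]
eef_rot: [[0.822, 0.57, -0.004], [0.57, -0.822, -0.001], [-0.003, -0.002, -1.0]]
wrist_force: [-1.2, 2.9, -2.7]
grip_width: 0.0
```

Run:
```python
from stroke import *
stat(C)
rows(C,0,[(35-5*i,15,26,164) for i in range(1,7)])
```

```text
t 16.58 psi 34.8 r 26.5 d 15.6 z 164.7 F [-1.2  2.9 -2.7] M [0.52 0.26 0.03] j6 -0.88
{"dx": 0.0006, "dy": 0.0028, "dz": 0.0007, "rx": -0.1, "ry": 0.2, "rz": 4.8, "gripper": 0.0},
{"dx": 0.0016, "dy": 0.0052, "dz": 0.0007, "rx": -0.1, "ry": 0.2, "rz": 9.8, "gripper": 0.0},
{"dx": 0.0024, "dy": 0.0077, "dz": 0.0007, "rx": -0.1, "ry": 0.2, "rz": 14.8, "gripper": 0.0},
{"dx": 0.0030, "dy": 0.0103, "dz": 0.0007, "rx": -0.1, "ry": 0.2, "rz": 19.8, "gripper": 0.0},
{"dx": 0.0034, "dy": 0.0129, "dz": 0.0007, "rx": -0.0, "ry": 0.2, "rz": 24.8, "gripper": 0.0},
{"dx": 0.0035, "dy": 0.0155, "dz": 0.0007, "rx": -0.0, "ry": 0.2, "rz": 29.8, "gripper": 0.0},
```

Now slower: to ψ=5° (stop expected near −11°).

Call:
play_rows --moves '[{"dx":0.0006,"dy":0.0028,"dz":0.0,"rx":0.0,"ry":0.0,"rz":5.0,"gripper":0.0},{"dx":0.0016,"dy":0.0052,"dz":0.0,"rx":0.0,"ry":0.0,"rz":10.0,"gripper":0.0},{"dx":0.0024,"dy":0.0077,"dz":0.0,"rx":0.0,"ry":0.0,"rz":15.0,"gripper":0.0},{"dx":0.003,"dy":0.0103,"dz":0.0,"rx":0.0,"ry":0.0,"rz":20.0,"gripper":0.0},{"dx":0.0034,"dy":0.0129,"dz":0.0,"rx":0.0,"ry":0.0,"rz":25.0,"gripper":0.0},{"dx":0.0035,"dy":0.0155,"dz":0.0,"rx":0.0,"ry":0.0,"rz":30.0,"gripper":0.0}]'

```text
t: 17.08
eef_pos: [522.3, -35.4, 165.2]
eef_rot: [[0.997, 0.077, -0.003], [0.077, -0.997, 0.0], [-0.003, -0.001, -1.0]]
wrist_force: [1.2, 3.0, -2.6]
grip_width: -0.002
```

Run:
```python
from stroke import *
stat(C)
rows(C,0,[(5-2.5*i,15,26,164) for i in range(1,6)])
```

```text
t 17.08 psi 4.4 r 26.6 d 15.9 z 165.2 F [ 1.2  3.  -2.6] M [ 0.57 -0.11 -0.01] j6 -0.37
{"dx": -0.0001, "dy": 0.0018, "dz": 0.0012, "rx": -0.0, "ry": 0.2, "rz": 1.9, "gripper": 0.0},
{"dx": 0.0005, "dy": 0.0029, "dz": 0.0011, "rx": -0.0, "ry": 0.2, "rz": 4.4, "gripper": 0.0},
{"dx": 0.0011, "dy": 0.0041, "dz": 0.0011, "rx": -0.0, "ry": 0.2, "rz": 6.9, "gripper": 0.0},
{"dx": 0.0015, "dy": 0.0054, "dz": 0.0011, "rx": -0.0, "ry": 0.2, "rz": 9.4, "gripper": 0.0},
{"dx": 0.0020, "dy": 0.0066, "dz": 0.0011, "rx": -0.0, "ry": 0.2, "rz": 11.9, "gripper": 0.0},
```

Call:
play_rows --moves '[{"dx":0.0,"dy":0.0018,"dz":0.001,"rx":0.0,"ry":0.0,"rz":2.0,"gripper":0.0},{"dx":0.0005,"dy":0.003,"dz":0.001,"rx":0.0,"ry":0.0,"rz":4.5,"gripper":0.0},{"dx":0.001,"dy":0.004,"dz":0.001,"rx":0.0,"ry":0.0,"rz":7.0,"gripper":0.0},{"dx":0.0015,"dy":0.0054,"dz":0.001,"rx":0.0,"ry":0.0,"rz":9.5,"gripper":0.0},{"dx":0.002,"dy":0.0066,"dz":0.001,"rx":0.0,"ry":0.0,"rz":12.0,"gripper":0.0},{"dx":0.002,"dy":0.0066,"dz":0.001,"rx":0.0,"ry":0.0,"rz":12.0,"gripper":0.0}]'

```text
t: 17.58
eef_pos: [525.7, -41.4, 164.8]
eef_rot: [[0.991, -0.134, -0.001], [-0.134, -0.991, 0.001], [-0.001, -0.001, -1.0]]
wrist_force: [2.2, 2.8, -0.5]
grip_width: -0.001
```

Run:
```python
from stroke import *
stat(C)
rows(C,0,[(-7.5-1.5*i,15,26,164) for i in range(1,5)])
```

```text
t 17.58 psi -7.7 r 26.8 d 15.6 z 164.8 F [ 2.2  2.8 -0.5] M [ 0.41 -0.31 -0.  ] j6 -0.17
{"dx": -0.0005, "dy": 0.0012, "dz": 0.0008, "rx": -0.0, "ry": 0.1, "rz": 1.3, "gripper": 0.0},
{"dx": -0.0001, "dy": 0.0019, "dz": 0.0008, "rx": -0.0, "ry": 0.1, "rz": 2.8, "gripper": 0.0},
{"dx": 0.0003, "dy": 0.0026, "dz": 0.0008, "rx": -0.0, "ry": 0.1, "rz": 4.3, "gripper": 0.0},
{"dx": 0.0006, "dy": 0.0033, "dz": 0.0008, "rx": -0.0, "ry": 0.1, "rz": 5.8, "gripper": 0.0},
```

Call:
play_rows --moves '[{"dx":0.0,"dy":0.0012,"dz":0.0005,"rx":0.0,"ry":0.0,"rz":1.5,"gripper":0.0},{"dx":0.0,"dy":0.0019,"dz":0.0005,"rx":0.0,"ry":0.0,"rz":3.0,"gripper":0.0},{"dx":0.0,"dy":0.0024,"dz":0.0005,"rx":0.0,"ry":0.0,"rz":3.5,"gripper":0.0},{"dx":0.0,"dy":0.0024,"dz":0.0005,"rx":0.0,"ry":0.0,"rz":3.5,"gripper":0.0}]'

```text
t: 17.92
eef_pos: [525.8, -43.8, 164.8]
eef_rot: [[0.981, -0.194, 0.0], [-0.194, -0.981, 0.0], [-0.0, -0.0, -1.0]]
wrist_force: [2.9, 2.6, -0.6]
grip_width: -0.004
```

Call:
play_rows --moves '[{"dx":0.0,"dy":0.0008,"dz":0.0,"rx":0.0,"ry":0.0,"rz":0.5,"gripper":0.0},{"dx":0.0,"dy":0.0015,"dz":0.0,"rx":0.0,"ry":0.0,"rz":1.0,"gripper":0.0},{"dx":0.0,"dy":0.0015,"dz":0.0,"rx":0.0,"ry":0.0,"rz":1.0,"gripper":0.0}]'

```text
t: 18.17
eef_pos: [525.6, -45.4, 164.9]
eef_rot: [[0.977, -0.212, 0.001], [-0.212, -0.977, 0.0], [0.0, -0.0, -1.0]]
wrist_force: [2.8, 1.9, 0.4]
grip_width: 0.0
```

Run:
```python
from stroke import *
stat(C)
```

```text
t 18.17 psi -12.2 r 26.3 d 13.7 z 164.9 F [2.8 1.9 0.4] M [ 0.41 -0.42  0.02] j6 -0.1
```

Call:
play_rows --moves '[{"dx":0.0,"dy":0.0008,"dz":0.0,"rx":0.0,"ry":0.0,"rz":2.0,"gripper":0.0},{"dx":0.0,"dy":0.0015,"dz":0.0,"rx":0.0,"ry":0.0,"rz":3.0,"gripper":0.0},{"dx":0.0,"dy":0.0015,"dz":0.0,"rx":0.0,"ry":0.0,"rz":3.0,"gripper":0.0}]'

```text
t: 18.42
eef_pos: [525.7, -46.3, 165.0]
eef_rot: [[0.965, -0.264, 0.002], [-0.264, -0.965, 0.002], [0.001, -0.002, -1.0]]
wrist_force: [5.6, 5.9, -0.8]
grip_width: 0.004
```

Call:
play_rows --moves '[{"dx":0.0,"dy":0.0008,"dz":0.0,"rx":0.0,"ry":0.0,"rz":1.0,"gripper":0.0},{"dx":0.0,"dy":0.0015,"dz":0.0,"rx":0.0,"ry":0.0,"rz":2.0,"gripper":0.0},{"dx":0.0,"dy":0.0015,"dz":0.0,"rx":0.0,"ry":0.0,"rz":2.0,"gripper":0.0}]'

```text
t: 18.67
eef_pos: [525.9, -46.7, 165.1]
eef_rot: [[0.955, -0.298, 0.004], [-0.298, -0.955, 0.004], [0.002, -0.005, -1.0]]
wrist_force: [6.8, 9.1, -0.3]
grip_width: 0.002
```

Run:
```python
from stroke import *
stat(C)
im=arm.get_image('side'); cv2.imwrite('pics/s5.png',cv2.resize(im[150:350,280:420,::-1],None,fx=3,fy=3,interpolation=cv2.INTER_CUBIC))
im=arm.get_image('top'); cv2.imwrite('pics/t5.png',cv2.resize(im[130:330,220:440,::-1],None,fx=3,fy=3,interpolation=cv2.INTER_CUBIC))
```

```text
t 18.67 psi -17.3 r 25.6 d 14.9 z 165.1 F [ 6.8  9.1 -0.3] M [ 1.55 -0.98  0.08] j6 -0.01
```

View pics/s5.png

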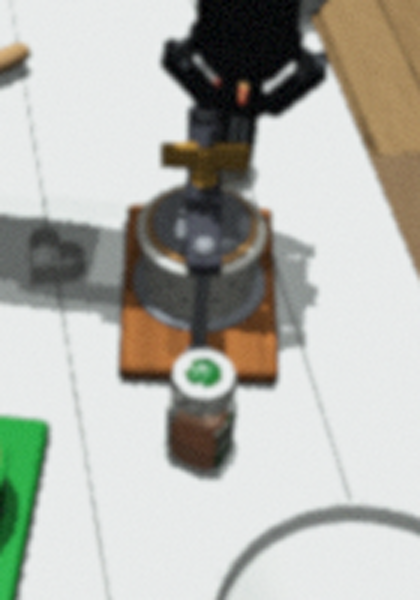

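View pics/t5.png

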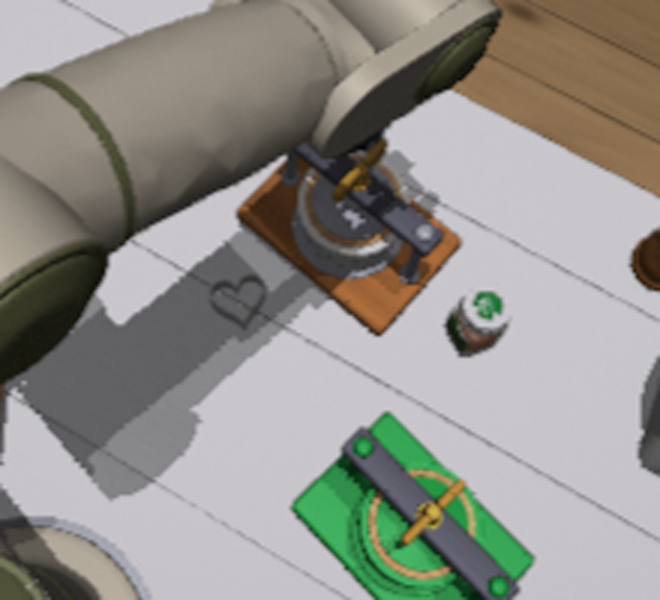

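Call:
play_rows --moves '[{"dx":0.0,"dy":-0.005,"dz":0.0,"rx":0.0,"ry":0.0,"rz":-3.0,"gripper":0.0},{"dx":0.001,"dy":-0.01,"dz":0.0,"rx":0.0,"ry":0.0,"rz":-5.0,"gripper":0.0},{"dx":0.001,"dy":-0.01,"dz":-0.015,"rx":0.0,"ry":0.0,"rz":-5.0,"gripper":0.0},{"dx":0.001,"dy":-0.01,"dz":-0.04,"rx":0.0,"ry":0.0,"rz":-5.0,"gripper":0.0},{"dx":0.001,"dy":-0.01,"dz":-0.075,"rx":0.0,"ry":0.0,"rz":-5.0,"gripper":0.0},{"dx":-0.01,"dy":0.02,"dz":-0.1,"rx":0.0,"ry":0.0,"rz":-5.0,"gripper":0.0},{"dx":-0.02,"dy":0.055,"dz":-0.11,"rx":0.0,"ry":0.0,"rz":-5.0,"gripper":0.0},{"dx":-0.02,"dy":0.055,"dz":-0.11,"rx":0.0,"ry":0.0,"rz":-5.0,"gripper":0.0}]'

```text
t: 19.43
eef_pos: [488.4, -97.7, 277.6]
eef_rot: [[0.976, -0.216, 0.006], [-0.216, -0.976, -0.0], [0.006, -0.001, -1.0]]
wrist_force: [-1.3, 0.1, 0.0]
grip_width: -0.001
```

```bash
python3 look.py 6 168
python3 - <<'E'
import cv2
a=cv2.imread('pics/w6.png'); cv2.imwrite('pics/w6c.png',cv2.resize(a[50:280,200:460],None,fx=2.6,fy=2.6,interpolation=cv2.INTER_CUBIC))
E
```

```text
19.4333 [488.4 -97.7 277.6] [[0.976, -0.216, 0.006], [-0.216, -0.976, -0.0], [0.006, -0.001, -1.0]] [-0.43  0.22  1.5   0.    1.42 -0.22]
wings [144.8 317.5] 0.92 [495.3 -53.8 168. ]
hub [145.1 316.4] 0.86 [492.6 -60.2  93. ]
press [134.1 319.2] 0.88 [496.9 -55.2   0. ]
press [298.3 193.9] 0.79 [ 263.4 -247.4    0. ]
```

View pics/w6c.png

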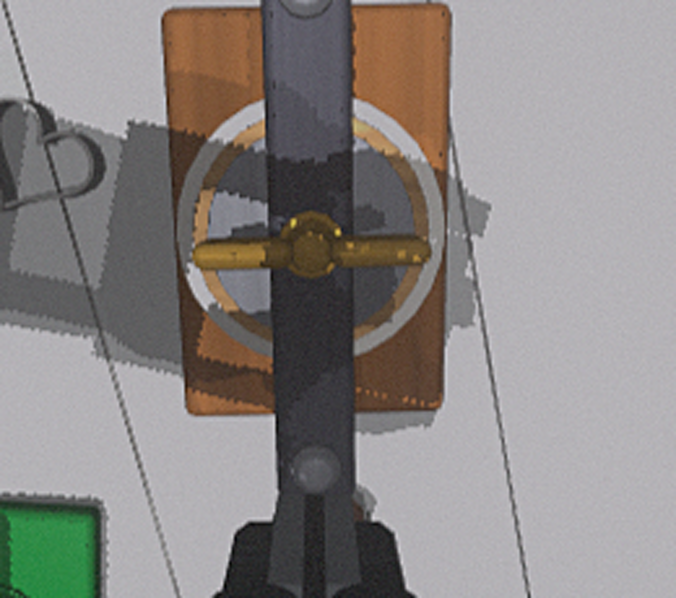

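Run:
```python
from h import *
for n in ['side','top']:
    im=arm.get_image(n); cv2.imwrite(f'pics/{n}7.png',im[:,:,::-1])
    for th in ['red_jar','green_jar','cutter']:
        print(n,th,[(np.round(q['centre'],1).tolist(),round(q['conf'],2)) for q in arm.landmark_of(n,th)[:2]])
a=cv2.imread('pics/side7.png')[150:350,180:420]; cv2.imwrite('pics/side7c.png',cv2.resize(a,None,fx=3,fy=3,interpolation=cv2.INTER_CUBIC))
print(arm.get_state()['t'],arm.get_state()['wrist_force'],arm.get_state()['joint_velocities'].round(3))
```

```text
side red_jar [([207.4, 357.4], 0.61), ([223.9, 346.7], 0.51)]
side green_jar [([301.3, 345.1], 0.58)]
side cutter [([241.9, 295.2], 0.53), ([208.0, 357.3], 0.47)]
top red_jar []
top green_jar [([240.9, 374.7], 0.96)]
top cutter [([232.5, 300.1], 0.56)]
20.0833 [-0.29439182  0.02961799 -1.05558704] [-0.003 -0.003 -0.001  0.001  0.    -0.   ]
```

View pics/side7c.png

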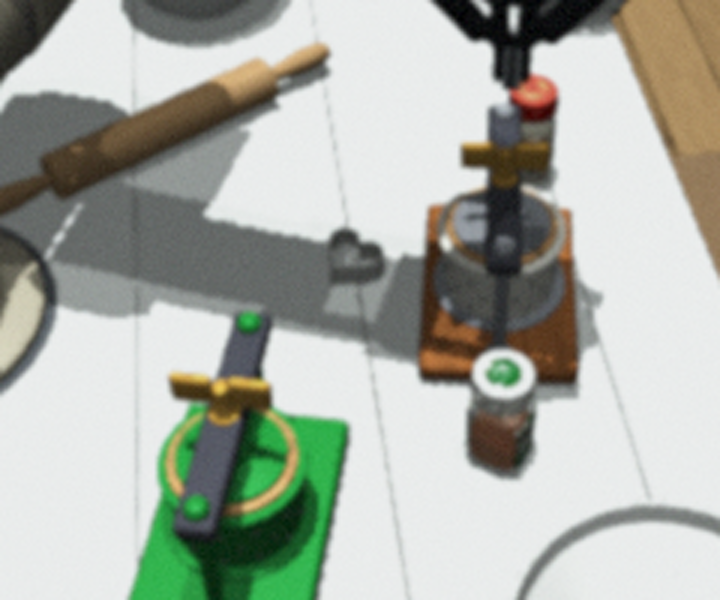

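```bash
python3 -c "
from cell import arm
print(arm.job_done())"
```

```text
the job is handed in; nothing more can be done
None
```

The thumbscrew on the wooden press is tight against its stop, and I handed the job in at about 20 s of the 72 s limit.

I used the outside of the shut fingers for three clockwise strokes of roughly 139°, 138° and 128°. They went on wing a, wing b and wing a again, and I lifted the fingers clear between strokes. While the screw was turning I read about 3–5 N at the fingers. At the stop the force rose to about 11 N and the screw no longer turned; I took that as tight and backed off.

**Last checks:**
- **Screw:** the final wrist picture shows the wings square to the bridge to within about 1°, which matches the tight position. The total turn also matches the roughly 403° I estimated it was open at the start.
- **Fingers:** they finished about 100 mm above the wings with nothing touching.
- **Bystanders:** both jars, the cutter and the green look-alike press look unmoved in the side picture. The networks' positions for the jars and cutter shifted by at most 4 pixels, which I put down to shadow and noise.

**Not confirmed:** the top camera did not find the red jar at the end, most likely because the arm was in the way, so only the side view confirms it. I judged that the plate sits on the lid from the stop and the wing angle; no picture shows the contact directly.

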